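# Find the rocking corner of a stand plate and wedge it

### The job

The square aluminium stand plate on the meal counter rocks because one of its four rubber feet has gone soft. Press its corners gently, one after another, to find the one that dips, then slide the black door wedge in under the plate's edge beside that corner until it is just snug and the plate stays level, and let go of it. Then prove it by pressing gently but firmly on the near left, near right, far right and far left corner, in this order (as seen from the robot), and leave the wedge in place and everything else where it is.

Things in the scene. Friction and masses are not known exactly. Their poses are not given: they have to be found in the camera images.
- plate: loose square aluminium plate, 180 x 180 x 10 mm, 0.9 kg, lying level on four black rubber feet, underside 16 mm above the flat counter; origin at the centre of its underside, x away from the robot, y to the left (turned up to 0.2 rad), z up. One foot (which one is not told; all look alike) is soft: a push of 3 N on that corner sinks it 4 mm to a stop; the others give 1 mm at 10 N
- corner_nl (a point): the place to press at the plate's near left corner, on its top face (26 mm above the counter when level), 25 mm from both edges; a foot, 22 mm wide, fixed to the counter, stands right below it, so the edge is clear for 108 mm between two feet. Press with 6 to 12 N; more than 25 N is too much
- corner_nr (a point): the place to press at the plate's near right corner, on its top face (26 mm above the counter when level), 25 mm from both edges; a foot, 22 mm wide, fixed to the counter, stands right below it, so the edge is clear for 108 mm between two feet. Press with 6 to 12 N; more than 25 N is too much
- corner_fr (a point): the place to press at the plate's far right corner, on its top face (26 mm above the counter when level), 25 mm from both edges; a foot, 22 mm wide, fixed to the counter, stands right below it, so the edge is clear for 108 mm between two feet. Press with 6 to 12 N; more than 25 N is too much
- corner_fl (a point): the place to press at the plate's far left corner, on its top face (26 mm above the counter when level), 25 mm from both edges; a foot, 22 mm wide, fixed to the counter, stands right below it, so the edge is clear for 108 mm between two feet. Press with 6 to 12 N; more than 25 N is too much
- wedge: loose black plastic door wedge, 112 mm long, 24 mm wide, 80 g; origin on its underside below the middle of its upright grip; x points to the thin tip, z up. The grip is 24 mm long (x -12 to 12), 14 mm wide (y) and 60 mm high, to be pinched across its width above the wedge's body, which is 19 mm high there
- wedge_tip (a point): the middle of the wedge's thin end, on its underside, at x = 100 mm of the wedge. The ramp rises evenly from 8 mm high here to 19 mm at x = 12 mm (16 mm high at x = 36 mm). Pushed in, the wedge meets a resistance of about 3 to 5 N where it begins to lift the plate, and stays where it is left
- mealbox1: bystander: meal box, white with a pale lid, 123 x 173 x 51 mm; origin under its centre
- mealbox2: bystander: meal box, black with a pale lid, 123 x 173 x 51 mm; origin under its centre
- mug: bystander: white mug, 72 mm across, 85 mm high; origin under its centre
- bottle: bystander: white bottle, 60 mm across, 160 mm high; origin under its centre
- soup: bystander: white lidded soup tub, 104 mm across, 75 mm high; origin under its centre
- tape: bystander: roll of brown tape lying flat, 90 mm across, 24 mm high; origin under its centre
- clip: bystander: black desk stapler, 120 x 40 x 28 mm; origin under its centre
Mind the look-alikes: they are no part of the job. What is shaped like the wedge but pink is not meant.

How it is judged:
By the outcome, as a careful person would: the job done as asked, in the order asked, and still so for the second after the job is handed in, with the robot touching nothing.
It also fails if it takes over 72 s, if anything falls off the work surface, if the arm or the gripper's body presses on something with over 40 N, if the wrist force passes 120 N, or if a joint passes its speed limit or range.

### The arm

A 7-joint arm with a two-finger parallel gripper is mounted at the origin on the work surface. World frame = base frame: x ahead of the robot, y to its left, z up, the work surface at z = 0. Lengths are in m, angles in rad, forces in N, time in s.
With the tool pointing down it reaches from about 0.425 to 1.025 m from the base axis. Payload 3.6 kg.
Tool frame: the origin (TCP) lies on the centre line of the jaws, within the pads' length; the fingertips stand 14 mm ahead of it and the grasp point (between the pads) lies 5 mm behind it; x points along the fingers, z is the direction in which the jaws open and shut, and the axes are right-handed (so a half turn about x gives the same grasp; the last joint's range is limited). The gripper opens to 85 mm and grips with 20 to 120 N. Pads are 22 mm wide; open, the fingers measure 114 mm over their backs; the gripper's body (76 mm by 85 mm) begins 54 mm behind the grasp point. The pads swing forward as they close: fully open they stand 13 mm farther back than shut.
Start: joints at [-1.272, 0.591, 0.048, 1.609, -0.033, 0.943, -0.034], TCP at [0.278, 0.67, 0.245] pointing down, gripper open.
Joint ranges: [-2.69, 2.69], [-0.47, 2.24], [-1.27, 1.36], [0.19, 2.51], [-1.53, 4.68], [0.08, 2.07], [-3.09, 3.09]. Speed limits (rad/s): [2.57, 2.57, 3.14, 3.14, 3.14, 3.14, 3.14].

### API

Orientations are given as a unit quaternion [x, y, z, w].
In Python, from workcell import bot gives the robot as it stands.
- The arm moves only by the tool jog_arm, never from a script. Its argument "plan" is a list of rows, each an object with "xyz": the shift along the tool's x, y, z in mm, a list of three; "delta_rot": the turn, a rotation vector about the tool's x, y, z in rad, a list of three; "gripper": the opening, from 0 (shut) to 1 (fully open). A call has 1 to 20 rows; each row shifts and turns the commanded pose from where the row before left it, along the tool's axes as they then stand; what a row does not reach is not made up. A row lasts 1/12 s, in which the tool goes at most 41.7 mm and 7.16 degrees, less where a joint would pass 70% of its speed; a pose out of reach is approached as far as the arm can. A call with a gripper value outside its range is refused whole. The fingers move at their own pace and stop on an object; "squeeze" is the grip in N (left out, the last holds). Time passes only in rows, so rows that do not move let the fingers close. It gives the time, the measured TCP pose, the force and the opening at its end, in the units of the state.
- bot.observe(): the state, without advancing time (a new reading comes with each control period).
- bot.snapshot(name): name is "scene" or "side" or "wrist"; returns a dict with "pixels" (400x640x3 uint8, blue, green, red), "range_z" (400x640 float32, m along the optical axis (not along the pixel's ray), 0 where there is no reading), "fx", "fy", "cx", "cy" (pixels), "distortion" ([k1, k2, p1, p2, k3] as OpenCV has them; the pictures are not rectified), "rvec" (rotation vector, rad) and "tvec" (3), from world to camera coordinates, as OpenCV has them. Camera axes: x right, y down, z forward; pixel columns grow to the right and rows downward; lengths in m; the calibration is good to about 2 mm. A picture is of the moment at which its call begins.
- bot.sign_off(): hands the job in, once; it reports no verdict.
The state is a dict: "time_s": time; "qpos": joint angles; "dq": joint speeds; "joint_efforts": joint torques, N m; "eef_pos": TCP position; "ee_rot": TCP orientation; "force": force on the tool from outside, world axes, zero at the start; "torque": the same for the moment, N m; "gripper_width": finger opening in m.
Only numpy, scipy, OpenCV 4.12 (cv2) and the standard library are available. Lean on these libraries where they do the work, as an engineer would, in place of code of your own. Each camera call takes 0.05 s, during which the arm holds its last target.

## Working session

There is one attempt and no reset: what is moved stays moved. The work goes in short steps, Python scripts to look and compute and a tool call to move; the robot and the scene stay as the last step left them, time stands still between calls to the robot, and variables do not carry over. Pictures are saved under pics/ and viewed, and the job is handed in when it is done.

Besides the shell and the picture viewer there is one more tool, called after "Request:" by a JSON object that holds its "op" and its "data". jog_arm: Moves the arm, as the interface text tells. Its arguments: {"type":"object","properties":{"plan":{"type":"array","items":{"type":"object","properties":{"xyz":{"type":"array","items":{"type":"number"}},"delta_rot":{"type":"array","items":{"type":"number"}},"gripper":{"type":"number"}}}},"squeeze":{"type":"number"}},"required":["plan"]}

```bash
ls; mkdir -p pics; cat > h.py <<'E'
import numpy as np, cv2, pickle
from workcell import bot
def snap(n,tag):
    s=bot.snapshot(n); cv2.imwrite(f'pics/{tag}.png',s['pixels']); pickle.dump(s,open(f'{tag}.pkl','wb')); return s
def load(tag): return pickle.load(open(f'{tag}.pkl','rb'))
def ray(s,u,v):
    K=np.array([[s['fx'],0,s['cx']],[0,s['fy'],s['cy']],[0,0,1]]);D=np.array(s['distortion'],float)
    p=cv2.undistortPoints(np.array([[[u,v]]],float),K,D)[0,0]
    R=cv2.Rodrigues(np.array(s['rvec'],float))[0];t=np.array(s['tvec'],float).ravel()
    return -R.T@t, R.T@np.array([p[0],p[1],1.])
def atz(s,u,v,z):
    o,d=ray(s,u,v); return o+d*(z-o[2])/d[2]
def dep(s,u,v):
    o,d=ray(s,u,v); return o+d*s['range_z'][int(round(v)),int(round(u))]
def two(a,pa,b,pb):
    o1,d1=ray(a,*pa);o2,d2=ray(b,*pb);d1/=np.linalg.norm(d1);d2/=np.linalg.norm(d2)
    k=np.linalg.lstsq(np.c_[d1,-d2],o2-o1,rcond=None)[0];p=o1+k[0]*d1;q=o2+k[1]*d2
    return (p+q)/2,np.linalg.norm(p-q)
def proj(s,P):
    K=np.array([[s['fx'],0,s['cx']],[0,s['fy'],s['cy']],[0,0,1]])
    return cv2.projectPoints(np.array(P,float).reshape(-1,3),np.array(s['rvec'],float),np.array(s['tvec'],float),K,np.array(s['distortion'],float))[0].reshape(-1,2)
def crop(tag,u0,v0,u1,v1,k,name):
    i=cv2.imread(f'pics/{tag}.png')[v0:v1,u0:u1]; cv2.imwrite(f'pics/{name}.png',cv2.resize(i,None,fx=k,fy=k,interpolation=cv2.INTER_CUBIC))
E
python3 - <<'E'
from h import *
for n in ['scene','side','wrist']:
    s=snap(n,n+'0'); print(n,ray(s,320,200))
print(bot.observe())
E
```

```text
pics
scene (array([ 1.48395054, -0.19340321,  0.87373676]), array([-0.74185514,  0.11967235, -0.65984727]))
side (array([ 0.02317256, -1.01602612,  0.70505275]), array([ 0.39645818,  0.75971602, -0.51558613]))
wrist (array([0.20343648, 0.69915354, 0.37178666]), array([ 0.29635964, -0.12659127, -0.94671646]))
{'time_s': 0.15, 'qpos': array([-1.27152548,  0.5919534 ,  0.04830748,  1.60949492, -0.03332499,
        0.94271077, -0.03369018]), 'dq': array([-0.00019316, -0.00362809, -0.00034105, -0.00347209, -0.00070763,
       -0.00029086,  0.0003378 ]), 'joint_efforts': array([ 3.60653430e-03, -5.49243915e+01,  1.54994309e+00, -1.98452604e+01,
        9.63903673e-03,  5.67229930e-03, -9.15861840e-07]), 'eef_pos': array([0.27724066, 0.66924452, 0.24438323]), 'ee_rot': array([-0.3932178 ,  0.58843827,  0.39248061,  0.58743437]), 'force': array([-0.78410983,  0.22850856, -1.42135753]), 'torque': array([ 0.00314787, -0.00540472,  0.02414937]), 'gripper_width': 0.08553096408307712}
```

View pics/scene0.png

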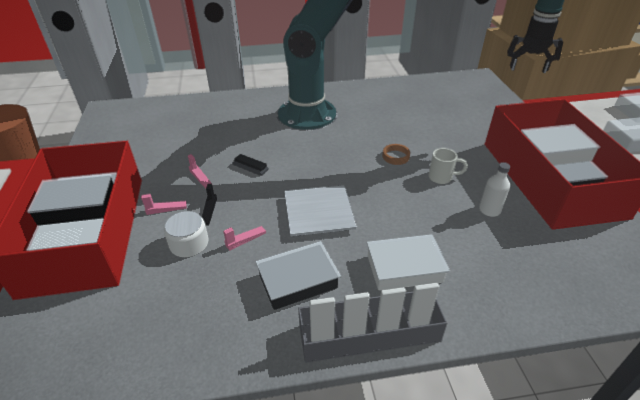

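View pics/side0.png

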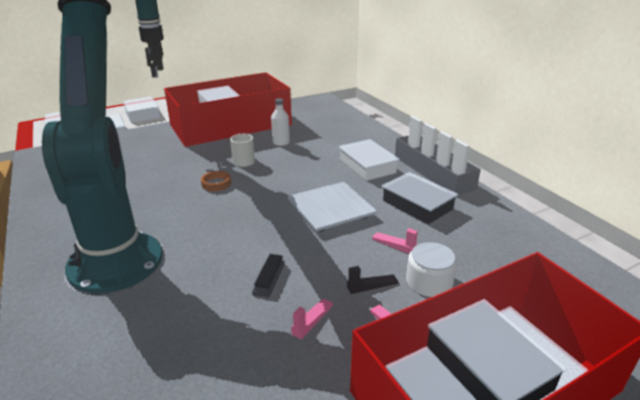

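View pics/wrist0.png

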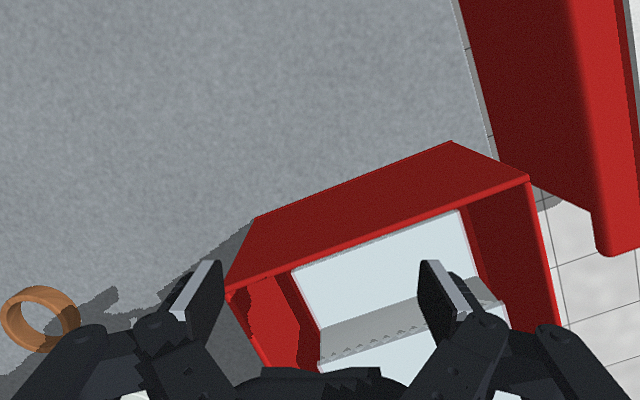

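Candidates for the wedge in the scene picture:
- black wedge at (209,203)
- pink wedges at (200,172), (165,207) and (245,237)
- black stapler at (250,164)

I choose the black one at (209,203), which is (372,280) in the side picture.

```bash
python3 - <<'E'
from h import *
crop('scene0',150,150,370,250,3.6,'c1'); crop('side0',240,170,440,310,4,'c2')
s=load('scene0');d=load('side0')
for p in [(284,191),(346,188),(355,232),(292,237),(209,187),(211,222),(320,210)]: print(p,dep(s,*p),atz(s,*p,.026))
E
```

```text
(284, 191) [ 0.47006788 -0.13775486  0.02363304] [ 0.47289085 -0.1379098   0.026     ]
(346, 188) [ 0.45932477  0.05295031 -0.00079508] [0.49071863 0.0454022  0.026     ]
(355, 232) [ 0.64853763  0.03803181 -0.00078788] [0.67412746 0.03094264 0.026     ]
(292, 237) [ 6.39447254e-01 -1.34992030e-01  5.19532798e-04] [ 0.66408985 -0.13669647  0.026     ]
(209, 187) [ 0.45730077 -0.35102129  0.05885148] [ 0.41591217 -0.35737554  0.026     ]
(211, 222) [ 0.54367159 -0.35320597  0.00165531] [ 0.56992005 -0.34874498  0.026     ]
(320, 210) [ 0.57232257 -0.04656514  0.02546022] [ 0.57290266 -0.04665858  0.026     ]
```

View pics/c1.png

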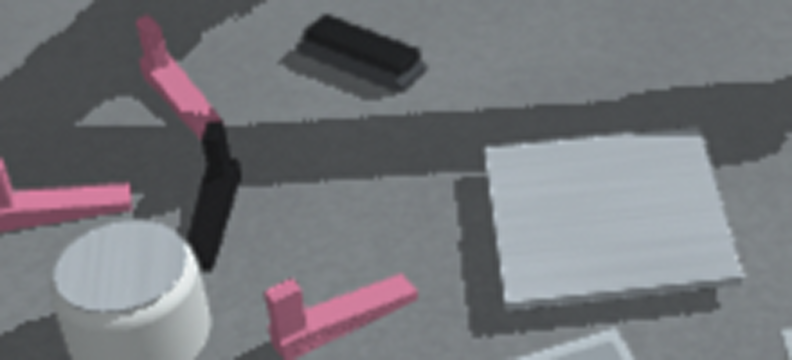

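View pics/c2.png

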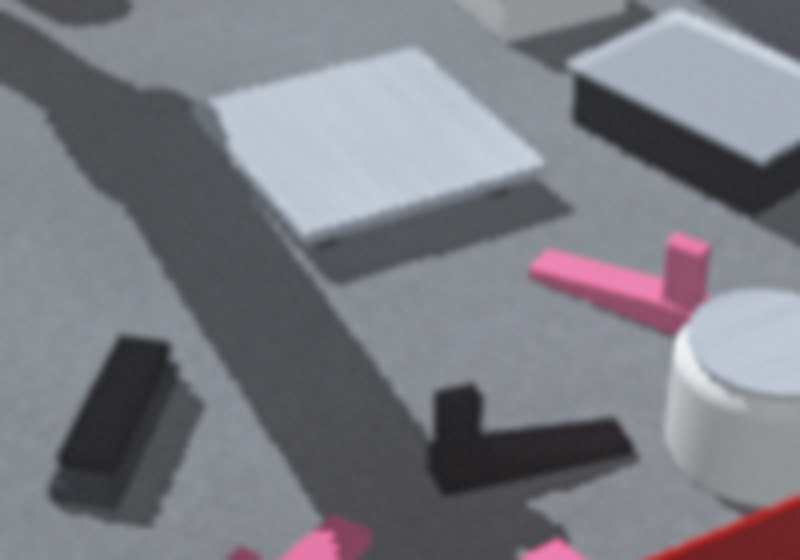

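Close crop: the black wedge has an upright grip with its top at (214,128) in c1 and (459,388) in c2. Its tip points away from the robot and the soup tub is next to the tip. The plate's corners are clear in both views.

```bash
python3 - <<'E'
from h import *
s=load('scene0');d=load('side0')
a={'nr':(284.4,191.1),'nl':(346.1,186.9),'fl':(356.1,225.8),'fr':(290.6,233.6),'grip':(209.3,185)}
b={'nr':(316.3,229.3),'nl':(293,195.5),'fl':(343.8,181.8),'fr':(376.3,210),'grip':(354.8,267.2)}
P={}
for k in a:
    p,e=two(s,a[k],d,b[k]); P[k]=p; print(k,p.round(4),round(e,4),atz(s,*a[k],.026).round(4),atz(d,*b[k],.026).round(4))
c=(P['nr']+P['nl']+P['fl']+P['fr'])/4; print(c)
# wedge by cloud
for nm,im,box in (('scene',s,(195,175,225,235)),('side',d,(340,255,405,300))):
    u0,v0,u1,v1=box; pts=[]
    for v in range(v0,v1):
        for u in range(u0,u1):
            px=im['pixels'][v,u].astype(int)
            if px.max()<50 and im['range_z'][v,u]>0: pts.append(dep(im,u,v))
    pts=np.array(pts); 
    g=pts[pts[:,2]>.03]; bd=pts[(pts[:,2]<.024)&(pts[:,2]>.003)]
    print(nm,len(g),g.mean(0).round(4),g.max(0).round(4),g.min(0).round(4)); 
    r=cv2.minAreaRect(pts[pts[:,2]>.004][:,:2].astype(np.float32)*1000);print(r, cv2.boxPoints(r))
    for u in(0,): 
        x=bd[:,0];print('line y=f(x)',np.polyfit(x,bd[:,1],1),x.min(),x.max())
# plate cloud
pts=[]
for im in(s,d):
  for v in range(175,245):
    for u in range(275,385):
        if im['range_z'][v,u]>0:
            p=dep(im,u,v)
            if .022<p[2]<.031 and p[0]<.69: pts.append(p)
pts=np.array(pts);r=cv2.minAreaRect(pts[:,:2].astype(np.float32)*1000);print(len(pts),pts[:,2].mean(),r)
E
```

```text
nr [ 0.4715 -0.1363  0.0248] 0.0011 [ 0.4736 -0.1368  0.026 ] [ 0.4707 -0.137   0.026 ]
nl [0.4896 0.0447 0.0269] 0.0045 [0.4857 0.0468 0.026 ] [0.4901 0.0424 0.026 ]
fl [0.6534 0.0389 0.0283] 0.001 [0.6517 0.0391 0.026 ] [0.6556 0.0432 0.026 ]
fr [ 0.6514 -0.1378  0.028 ] 0.0032 [ 0.651  -0.1389  0.026 ] [ 0.6532 -0.133   0.026 ]
grip [ 0.453  -0.3494  0.0629] 0.0006 [ 0.4065 -0.3567  0.026 ] [ 0.4776 -0.3107  0.026 ]
[ 0.56648854 -0.04763973  0.02700631]
scene 70 [ 0.4592 -0.3516  0.0491] [ 0.4684 -0.3445  0.0626] [ 0.4444 -0.3605  0.0302]
((495.9543762207031, -361.1177062988281), (26.076316833496094, 116.0218734741211), 79.64141082763672) [[ 436.54456 -363.5125 ]
 [ 550.6755  -384.3742 ]
 [ 555.3642  -358.7229 ]
 [ 441.23328 -337.8612 ]]
line y=f(x) [-0.1833991  -0.26724717] 0.4406864686190137 0.5541476353654983
side 128 [ 0.4481 -0.3544  0.0475] [ 0.4594 -0.3477  0.0636] [ 0.4369 -0.3585  0.0301]
((491.589599609375, -360.09112548828125), (25.174373626708984, 110.05691528320312), 79.95925903320312) [[ 435.2094  -362.89142]
 [ 543.5807  -382.07965]
 [ 547.9698  -357.29083]
 [ 439.5985  -338.1026 ]]
line y=f(x) [-0.14173526 -0.29384424] 0.4362170570546575 0.5458484478907736
4971 0.027143001298663254 ((562.7879638671875, -45.73973083496094), (189.10369873046875, 186.85360717773438), 88.74211120605469)
```

```bash
cat >> h.py <<'E'
from scipy.spatial.transform import Rotation as Ro
def goto(pos,yaw,n=None):
    """tool down; z_tool (jaw) dir at angle yaw in world; print total tool shift (mm, in present tool frame) and rotvec"""
    st=bot.observe(); R=Ro.from_quat(st['ee_rot']); 
    z=np.array([np.cos(yaw),np.sin(yaw),0]);x=np.array([0,0,-1.]);y=np.cross(z,x)
    T=Ro.from_matrix(np.c_[x,y,z]); d=R.inv().apply(np.array(pos)-st['eef_pos'])*1000
    print('t',st['time_s'],'pos',st['eef_pos'].round(4),'F',st['force'].round(2),'| shift(in start frame)',d.round(1),'rot',(R.inv()*T).as_rotvec().round(4))
E
python3 - <<'E'
from h import *
print(Ro.from_quat(bot.observe()['ee_rot']).as_matrix().round(3))
goto([.50,-.05,.245],0); goto([.50,-.05,.245],np.pi/2);goto([.50,-.05,.245],-np.pi/2)
s=load('scene0');
for n,p in {'box1':(405,250),'box2':(300,268),'mug':(444,160),'soup':(187,225),'tape':(396,152),'pinkC':(245,237),'pinkA':(200,172),'pinkB':(165,207)}.items(): print(n,dep(s,*p).round(3))
E
```

```text
[[-0.001 -0.924  0.383]
 [-0.002  0.383  0.924]
 [-1.    -0.    -0.002]]
t 0.15 pos [0.2772 0.6692 0.2444] F [-0.78  0.23 -1.42] | shift(in start frame) [ 4.000e-01 -4.810e+02 -5.793e+02] rot [ 1.1781e+00 -1.5000e-03  1.1000e-03]
t 0.15 pos [0.2772 0.6692 0.2444] F [-0.78  0.23 -1.42] | shift(in start frame) [ 4.000e-01 -4.810e+02 -5.793e+02] rot [-3.927e-01 -1.800e-03 -3.000e-04]
t 0.15 pos [0.2772 0.6692 0.2444] F [-0.78  0.23 -1.42] | shift(in start frame) [ 4.000e-01 -4.810e+02 -5.793e+02] rot [ 2.7489e+00 -4.0000e-04  2.4000e-03]
box1 [0.78  0.132 0.051]
box2 [ 0.79  -0.131  0.047]
mug [0.431 0.369 0.045]
soup [ 0.622 -0.401  0.074]
tape [0.304 0.258 0.001]
pinkC [ 0.634 -0.26   0.017]
pinkA [ 0.329 -0.388  0.021]
pinkB [ 0.47  -0.483  0.013]
```

Request:
{"op": "jog_arm", "data": {"plan": [{"xyz": [0, -12, -15], "gripper": 0}, {"xyz": [0, -24, -29], "gripper": 0}, {"xyz": [0, -24, -29], "gripper": 0}, {"xyz": [0, -24, -29], "gripper": 0}, {"xyz": [0, -24, -29], "gripper": 0}, {"xyz": [0, -24, -29], "gripper": 0}, {"xyz": [0, -24, -29], "gripper": 0}, {"xyz": [0, -24, -29], "gripper": 0}, {"xyz": [0, -24, -29], "gripper": 0}, {"xyz": [0, -24, -29], "gripper": 0}, {"xyz": [0, -24, -29], "gripper": 0}, {"xyz": [0, -24, -29], "gripper": 0}, {"xyz": [0, -24, -29], "gripper": 0}, {"xyz": [0, -24, -29], "gripper": 0}, {"xyz": [0, -24, -29], "gripper": 0}, {"xyz": [0, -24, -29], "gripper": 0}, {"xyz": [0, -24, -29], "gripper": 0}, {"xyz": [0, -24, -29], "gripper": 0}, {"xyz": [0, -24, -29], "gripper": 0}, {"xyz": [0, -24, -29], "gripper": 0}]}}

```text
validation failed for argument at $.pl...
```

```bash
python3 - <<'E'
from h import *
goto([.47,-.05,.245],np.pi/2)
E
```

```text
t 0.15 pos [0.2772 0.6692 0.2444] F [-0.78  0.23 -1.42] | shift(in start frame) [ 5.000e-01 -4.533e+02 -5.907e+02] rot [-3.927e-01 -1.800e-03 -3.000e-04]
```

Request:
{"op": "jog_arm", "data": {"plan": [{"xyz": [0, -12, -15], "delta_rot": [0, 0, 0], "gripper": 0}, {"xyz": [0, -24, -30], "delta_rot": [0, 0, 0], "gripper": 0}, {"xyz": [0, -24, -30], "delta_rot": [0, 0, 0], "gripper": 0}, {"xyz": [0, -24, -30], "delta_rot": [0, 0, 0], "gripper": 0}, {"xyz": [0, -24, -30], "delta_rot": [0, 0, 0], "gripper": 0}, {"xyz": [0, -24, -30], "delta_rot": [0, 0, 0], "gripper": 0}, {"xyz": [0, -24, -30], "delta_rot": [0, 0, 0], "gripper": 0}, {"xyz": [0, -24, -30], "delta_rot": [0, 0, 0], "gripper": 0}, {"xyz": [0, -24, -30], "delta_rot": [0, 0, 0], "gripper": 0}, {"xyz": [0, -24, -30], "delta_rot": [0, 0, 0], "gripper": 0}, {"xyz": [0, -24, -30], "delta_rot": [0, 0, 0], "gripper": 0}, {"xyz": [0, -24, -30], "delta_rot": [0, 0, 0], "gripper": 0}, {"xyz": [0, -24, -30], "delta_rot": [0, 0, 0], "gripper": 0}, {"xyz": [0, -24, -30], "delta_rot": [0, 0, 0], "gripper": 0}, {"xyz": [0, -24, -30], "delta_rot": [0, 0, 0], "gripper": 0}]}}

```text
time_s: 1.4
eef_pos: [0.4326, 0.1329, 0.2454]
ee_rot: [-0.393, 0.588, 0.393, 0.588]
force: [0.7, 0.9, 0.6]
gripper_width: 0.0
```

```bash
python3 - <<'E'
from h import *
goto([.47,-.05,.245],np.pi/2)
E
```

```text
t 1.4 pos [0.4326 0.1329 0.2454] F [0.75 0.93 0.62] | shift(in start frame) [   0.4 -104.6 -154.7] rot [-3.925e-01  2.000e-04  2.000e-04]
```

Request:
{"op": "jog_arm", "data": {"plan": [{"xyz": [0, -21, -31], "delta_rot": [0, 0, 0], "gripper": 0}, {"xyz": [0, -21, -31], "delta_rot": [0, 0, 0], "gripper": 0}, {"xyz": [0, -21, -31], "delta_rot": [0, 0, 0], "gripper": 0}, {"xyz": [0, -21, -31], "delta_rot": [0, 0, 0], "gripper": 0}, {"xyz": [0, -21, -31], "delta_rot": [0, 0, 0], "gripper": 0}, {"xyz": [0, 0, 0], "delta_rot": [-0.098, 0, 0], "gripper": 0}, {"xyz": [0, 0, 0], "delta_rot": [-0.098, 0, 0], "gripper": 0}, {"xyz": [0, 0, 0], "delta_rot": [-0.098, 0, 0], "gripper": 0}, {"xyz": [0, 0, 0], "delta_rot": [-0.098, 0, 0], "gripper": 0}, {"xyz": [0, 0, 0], "delta_rot": [0, 0, 0], "gripper": 0}]}}

```text
time_s: 2.23
eef_pos: [0.47, -0.0489, 0.2452]
ee_rot: [-0.5, 0.5, 0.5, 0.5]
force: [-0.7, -1.2, -0.5]
gripper_width: 0.0002
```

```bash
python3 - <<'E'
from h import *
goto([.47,-.05,.245],np.pi/2)
snap('wrist','w1'); snap('scene','s1');snap('side','d1')
E
```

```text
t 2.2333 pos [ 0.47   -0.0489  0.2452] F [-0.72 -1.18 -0.47] | shift(in start frame) [ 0.2  0.  -1.1] rot [ 0.0004  0.0002 -0.0002]
```

View pics/w1.png

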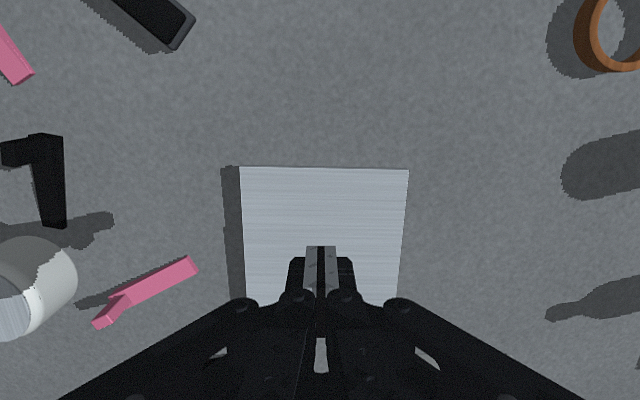

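The wrist view shows the plate with its near-right corner at (239,167) and near-left corner at (409,170). The side edges run down to (246,297) and (397,297). The black wedge is at (40,160) on the left.

```bash
python3 - <<'E'
from h import *
w=load('w1')
for p in [(239.5,167),(409,170),(246,297),(397,297),(300,167.5),(360,169)]: print(p,atz(w,*p,.026).round(4),dep(w,p[0],p[1]+4).round(4))
crop('s1',270,170,370,250,8,'c3');crop('w1',215,150,430,310,3.7,'c4')
crop('d1',280,170,390,250,7,'c5')
E
```

```text
(239.5, 167) [ 0.4713 -0.1347  0.026 ] [ 0.476  -0.1354  0.0246]
(409, 170) [0.4746 0.0436 0.026 ] [ 0.4863  0.0516 -0.0025]
(246, 297) [ 0.6308 -0.1391  0.026 ] [ 0.4561 -0.0738  0.2798]
(397, 297) [0.6309 0.042  0.026 ] [ 0.4568 -0.0248  0.279 ]
(300, 167.5) [ 0.4719 -0.0712  0.026 ] [ 0.4767 -0.0714  0.0243]
(360, 169) [ 0.4736 -0.0081  0.026 ] [ 0.4783 -0.0078  0.0245]
```

View pics/c3.png

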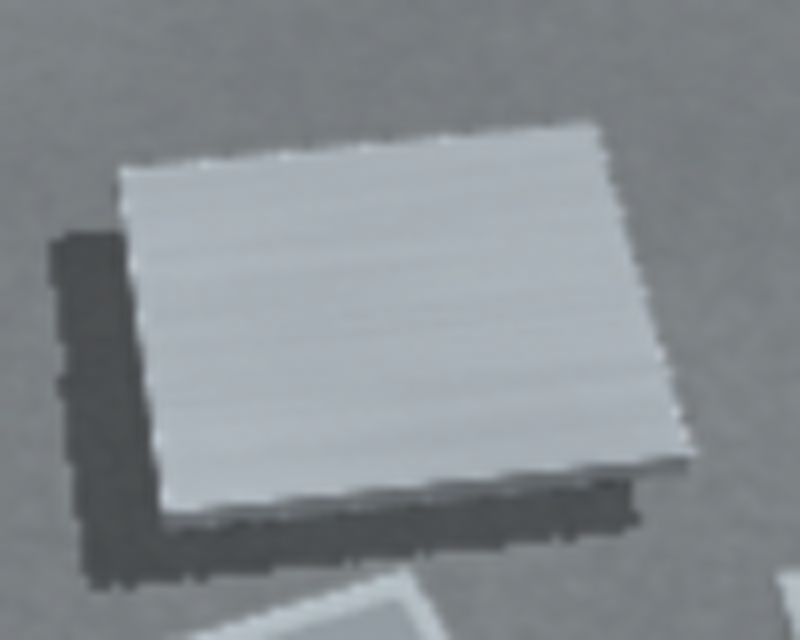

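View pics/c4.png

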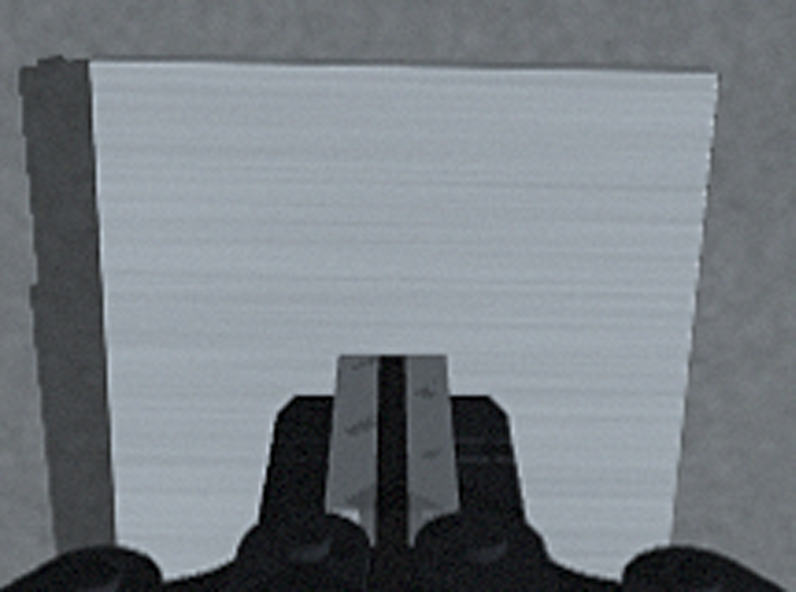

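View pics/c5.png

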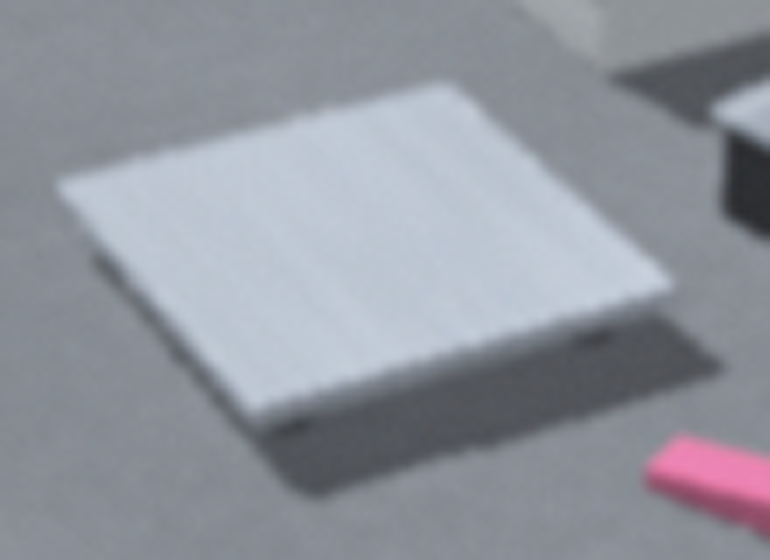

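```bash
python3 - <<'E'
from h import *
from scipy.optimize import least_squares
L=[('s1',{'nr':(284.75,190.9),'nl':(344.75,185.4),'fl':(356.9,227.2),'fr':(290.6,234.4)},.44),
('d1',{'nl':(288.1,196.4),'fl':(344.6,181.4),'fr':(376.9,210.7),'nr':(316,228.9)},.43),
('w1',{'nr':(239.5,166.5),'nl':(409,169.7)},0.)]
S={k:load(k) for k,_,_ in L}
C={'nl':(-90,90),'nr':(-90,-90),'fr':(90,-90),'fl':(90,90)}
def corners(x,c=C):
    cy,sy=np.cos(x[2]),np.sin(x[2]); return {k:np.array([x[0]+(cy*a-sy*b)/1e3,x[1]+(sy*a+cy*b)/1e3,x[3]]) for k,(a,b) in c.items()}
def f(x,only=None):
    c=corners(x);r=[]
    for t,m,o in L:
        if only and t!=only: continue
        for k,p in m.items():
            q=atz(S[t],p[0]-o,p[1]-o,x[3]); r+=list((q-c[k])[:2]*1000*(2 if t=='w1' else 1))
    return r
r=least_squares(lambda x:f([*x]),[.56,-.047,-.02,.026],x_scale=[.01,.01,.01,.01]);print(r.x.round(4),np.round(r.fun,1))
for t in S:
    q=least_squares(lambda x:f([*x,.026],t),[.56,-.047,-.02]); print(t,q.x.round(4),np.round(q.fun,1))
x=[*r.x[:3],.026]
for k,v in corners(x,{k:(np.sign(a)*65,np.sign(b)*65) for k,(a,b) in C.items()}).items(): print(k,v.round(4))
E
```

```text
[ 0.5633 -0.0472 -0.0194  0.0274] [ 0.7 -1.4  2.5 -1.6  1.8 -2.2  2.  -1.4 -0.   0.5  2.9  3.8  0.1  2.8
 -1.6  0.8 -2.1  2.1 -2.  -2.8]
s1 [ 0.5635 -0.0486 -0.0226] [-0.9 -0.2  0.3 -0.  -0.1 -0.1  0.7  0.4]
d1 [ 0.5647 -0.0432 -0.0178] [-0.4 -1.2  2.9  1.9 -0.2  0.5 -2.3 -1.2]
w1 [ 0.5625 -0.0474 -0.0198] [ 0.   1.7 -0.  -1.7]
nl [0.4995 0.0191 0.026 ]
nr [ 0.497  -0.1109  0.026 ]
fr [ 0.627  -0.1134  0.026 ]
fl [0.6295 0.0166 0.026 ]
```

Request:
{"op": "jog_arm", "data": {"plan": [{"xyz": [13, -5, 10], "delta_rot": [0, 0, 0], "gripper": 0}, {"xyz": [28, -6, 14], "delta_rot": [0, 0, 0], "gripper": 0}, {"xyz": [30, -6, 14], "delta_rot": [0, 0, 0], "gripper": 0}, {"xyz": [30, -6, 15], "delta_rot": [0, 0, 0], "gripper": 0}, {"xyz": [30, -6, 15], "delta_rot": [0, 0, 0], "gripper": 0}, {"xyz": [30, 0, 0], "delta_rot": [0, 0, 0], "gripper": 0}, {"xyz": [25, 0, 0], "delta_rot": [0, 0, 0], "gripper": 0}, {"xyz": [10, 0, 0], "delta_rot": [0, 0, 0], "gripper": 0}, {"xyz": [4, 0, 0], "delta_rot": [0, 0, 0], "gripper": 0}, {"xyz": [0, 0, 0], "delta_rot": [0, 0, 0], "gripper": 0}, {"xyz": [0, 0, 0], "delta_rot": [0, 0, 0], "gripper": 0}]}}

```text
time_s: 3.3
eef_pos: [0.4999, 0.0191, 0.0462]
ee_rot: [-0.5, 0.5, 0.499, 0.501]
force: [-0.2, 0.7, -0.5]
gripper_width: -0.0
```

Request:
{"op": "jog_arm", "data": {"plan": [{"xyz": [2, 0, 0], "delta_rot": [0, 0, 0], "gripper": 0}, {"xyz": [2, 0, 0], "delta_rot": [0, 0, 0], "gripper": 0}, {"xyz": [1, 0, 0], "delta_rot": [0, 0, 0], "gripper": 0}, {"xyz": [0, 0, 0], "delta_rot": [0, 0, 0], "gripper": 0}]}}

```text
time_s: 3.63
eef_pos: [0.4995, 0.0193, 0.0408]
ee_rot: [-0.5, 0.5, 0.5, 0.501]
force: [-0.1, -1.0, -0.6]
gripper_width: 0.0002
```

Request:
{"op": "jog_arm", "data": {"plan": [{"xyz": [1, 0, 0], "delta_rot": [0, 0, 0], "gripper": 0}, {"xyz": [0, 0, 0], "delta_rot": [0, 0, 0], "gripper": 0}]}}

```text
time_s: 3.8
eef_pos: [0.4995, 0.0193, 0.0395]
ee_rot: [-0.5, 0.5, 0.5, 0.5]
force: [0.1, 0.3, 1.4]
gripper_width: -0.0002
```

Request:
{"op": "jog_arm", "data": {"plan": [{"xyz": [0.5, 0, 0], "delta_rot": [0, 0, 0], "gripper": 0}, {"xyz": [0, 0, 0], "delta_rot": [0, 0, 0], "gripper": 0}]}}

```text
time_s: 3.97
eef_pos: [0.4995, 0.0194, 0.0389]
ee_rot: [-0.5, 0.5, 0.5, 0.5]
force: [0.9, -0.0, 1.8]
gripper_width: 0.0
```

Request:
{"op": "jog_arm", "data": {"plan": [{"xyz": [0.5, 0, 0], "delta_rot": [0, 0, 0], "gripper": 0}, {"xyz": [0, 0, 0], "delta_rot": [0, 0, 0], "gripper": 0}]}}

```text
time_s: 4.13
eef_pos: [0.4994, 0.0194, 0.0383]
ee_rot: [-0.5, 0.5, 0.5, 0.5]
force: [0.6, 0.8, 2.2]
gripper_width: -0.0003
```

Request:
{"op": "jog_arm", "data": {"plan": [{"xyz": [1, 0, 0], "delta_rot": [0, 0, 0], "gripper": 0}, {"xyz": [0, 0, 0], "delta_rot": [0, 0, 0], "gripper": 0}]}}

```text
time_s: 4.3
eef_pos: [0.4993, 0.0194, 0.0372]
ee_rot: [-0.5, 0.5, 0.5, 0.5]
force: [-0.2, 1.1, 2.8]
gripper_width: -0.0006
```

Request:
{"op": "jog_arm", "data": {"plan": [{"xyz": [1, 0, 0], "delta_rot": [0, 0, 0], "gripper": 0}, {"xyz": [0, 0, 0], "delta_rot": [0, 0, 0], "gripper": 0}]}}

```text
time_s: 4.47
eef_pos: [0.4993, 0.0195, 0.0364]
ee_rot: [-0.5, 0.5, 0.5, 0.5]
force: [-0.1, 0.9, 5.2]
gripper_width: -0.0004
```

Request:
{"op": "jog_arm", "data": {"plan": [{"xyz": [-5, 0, 0], "delta_rot": [0, 0, 0], "gripper": 0}, {"xyz": [-9, 0, -8], "delta_rot": [0, 0, 0], "gripper": 0}, {"xyz": [0, 0, -22], "delta_rot": [0, 0, 0], "gripper": 0}, {"xyz": [0, 1, -25], "delta_rot": [0, 0, 0], "gripper": 0}, {"xyz": [0, 1, -25], "delta_rot": [0, 0, 0], "gripper": 0}, {"xyz": [0, 0, -25], "delta_rot": [0, 0, 0], "gripper": 0}, {"xyz": [3, 0, -20], "delta_rot": [0, 0, 0], "gripper": 0}, {"xyz": [4, 0, -5], "delta_rot": [0, 0, 0], "gripper": 0}, {"xyz": [2, 0, 0], "delta_rot": [0, 0, 0], "gripper": 0}, {"xyz": [0, 0, 0], "delta_rot": [0, 0, 0], "gripper": 0}]}}

```text
time_s: 5.3
eef_pos: [0.4966, -0.1104, 0.0411]
ee_rot: [-0.499, 0.5, 0.5, 0.5]
force: [-0.1, 1.2, -0.7]
gripper_width: -0.0001
```

Request:
{"op": "jog_arm", "data": {"plan": [{"xyz": [0.5, 0, 0], "delta_rot": [0, 0, 0], "gripper": 0}, {"xyz": [0.5, 0, 0], "delta_rot": [0, 0, 0], "gripper": 0}, {"xyz": [0, 0, 0], "delta_rot": [0, 0, 0], "gripper": 0}]}}

```text
time_s: 5.55
eef_pos: [0.4972, -0.1091, 0.0403]
ee_rot: [-0.5, 0.499, 0.501, 0.5]
force: [0.6, 0.7, -0.5]
gripper_width: -0.0001
```

Request:
{"op": "jog_arm", "data": {"plan": [{"xyz": [0.5, 0, 0], "delta_rot": [0, 0, 0], "gripper": 0}, {"xyz": [0, 0, 0], "delta_rot": [0, 0, 0], "gripper": 0}]}}

```text
time_s: 5.72
eef_pos: [0.4973, -0.1096, 0.0399]
ee_rot: [-0.5, 0.5, 0.5, 0.5]
force: [-1.1, 1.1, 0.7]
gripper_width: -0.0002
```

Request:
{"op": "jog_arm", "data": {"plan": [{"xyz": [0.5, 0, 0], "delta_rot": [0, 0, 0], "gripper": 0}, {"xyz": [0, 0, 0], "delta_rot": [0, 0, 0], "gripper": 0}]}}

```text
time_s: 5.88
eef_pos: [0.4973, -0.1098, 0.0396]
ee_rot: [-0.5, 0.5, 0.5, 0.5]
force: [-0.6, 2.1, 5.2]
gripper_width: -0.0002
```

Request:
{"op": "jog_arm", "data": {"plan": [{"xyz": [0.5, 0, 0], "delta_rot": [0, 0, 0], "gripper": 0}, {"xyz": [0, 0, 0], "delta_rot": [0, 0, 0], "gripper": 0}]}}

```text
time_s: 6.05
eef_pos: [0.4973, -0.1098, 0.0392]
ee_rot: [-0.5, 0.5, 0.5, 0.5]
force: [-0.7, 2.4, 7.5]
gripper_width: -0.0001
```

Request:
{"op": "jog_arm", "data": {"plan": [{"xyz": [-4, 0, 0], "delta_rot": [0, 0, 0], "gripper": 0}, {"xyz": [-4, -8, 0], "delta_rot": [0, 0, 0], "gripper": 0}, {"xyz": [0, -22, -1], "delta_rot": [0, 0, 0], "gripper": 0}, {"xyz": [0, -25, -1], "delta_rot": [0, 0, 0], "gripper": 0}, {"xyz": [0, -25, -1], "delta_rot": [0, 0, 0], "gripper": 0}, {"xyz": [0, -25, 0], "delta_rot": [0, 0, 0], "gripper": 0}, {"xyz": [0, -20, 0], "delta_rot": [0, 0, 0], "gripper": 0}, {"xyz": [4, -5, 0], "delta_rot": [0, 0, 0], "gripper": 0}, {"xyz": [2.5, 0, 0], "delta_rot": [0, 0, 0], "gripper": 0}, {"xyz": [0, 0, 0], "delta_rot": [0, 0, 0], "gripper": 0}]}}

```text
time_s: 6.88
eef_pos: [0.628, -0.114, 0.0402]
ee_rot: [-0.5, 0.5, 0.499, 0.501]
force: [2.3, 0.7, 1.6]
gripper_width: 0.0001
```

Request:
{"op": "jog_arm", "data": {"plan": [{"xyz": [0.5, 0, 0], "delta_rot": [0, 0, 0], "gripper": 0}, {"xyz": [0.3, 0, 0], "delta_rot": [0, 0, 0], "gripper": 0}, {"xyz": [0, 0, 0], "delta_rot": [0, 0, 0], "gripper": 0}]}}

```text
time_s: 7.13
eef_pos: [0.6267, -0.1141, 0.04]
ee_rot: [-0.5, 0.5, 0.5, 0.5]
force: [1.8, 0.9, 4.1]
gripper_width: 0.0002
```

Request:
{"op": "jog_arm", "data": {"plan": [{"xyz": [0.5, 0, 0], "delta_rot": [0, 0, 0], "gripper": 0}, {"xyz": [0, 0, 0], "delta_rot": [0, 0, 0], "gripper": 0}]}}

```text
time_s: 7.3
eef_pos: [0.6267, -0.1141, 0.0397]
ee_rot: [-0.5, 0.5, 0.5, 0.5]
force: [0.8, -0.2, 7.3]
gripper_width: 0.0002
```

Request:
{"op": "jog_arm", "data": {"plan": [{"xyz": [-4, 0, 0], "delta_rot": [0, 0, 0], "gripper": 0}, {"xyz": [-4, 0, 8], "delta_rot": [0, 0, 0], "gripper": 0}, {"xyz": [0, -1, 22], "delta_rot": [0, 0, 0], "gripper": 0}, {"xyz": [0, -1, 25], "delta_rot": [0, 0, 0], "gripper": 0}, {"xyz": [0, -1, 25], "delta_rot": [0, 0, 0], "gripper": 0}, {"xyz": [0, 0, 25], "delta_rot": [0, 0, 0], "gripper": 0}, {"xyz": [0, 0, 20], "delta_rot": [0, 0, 0], "gripper": 0}, {"xyz": [4, 0, 5], "delta_rot": [0, 0, 0], "gripper": 0}, {"xyz": [2, 0, 0], "delta_rot": [0, 0, 0], "gripper": 0}, {"xyz": [0, 0, 0], "delta_rot": [0, 0, 0], "gripper": 0}]}}

```text
time_s: 8.13
eef_pos: [0.629, 0.0155, 0.0402]
ee_rot: [-0.499, 0.501, 0.5, 0.499]
force: [-0.0, -0.1, 0.4]
gripper_width: 0.0002
```

Request:
{"op": "jog_arm", "data": {"plan": [{"xyz": [0.5, 0, 0], "delta_rot": [0, 0, 0], "gripper": 0}, {"xyz": [0.5, 0, 0], "delta_rot": [0, 0, 0], "gripper": 0}, {"xyz": [0, 0, 0], "delta_rot": [0, 0, 0], "gripper": 0}]}}

```text
time_s: 8.38
eef_pos: [0.6298, 0.0136, 0.04]
ee_rot: [-0.499, 0.502, 0.499, 0.5]
force: [-0.4, -0.7, 1.5]
gripper_width: -0.0003
```

Request:
{"op": "jog_arm", "data": {"plan": [{"xyz": [0.5, 0, 0], "delta_rot": [0, 0, 0], "gripper": 0}, {"xyz": [0, 0, 0], "delta_rot": [0, 0, 0], "gripper": 0}]}}

```text
time_s: 8.55
eef_pos: [0.6301, 0.0141, 0.0398]
ee_rot: [-0.5, 0.501, 0.499, 0.5]
force: [-0.4, -2.0, 2.8]
gripper_width: 0.0001
```

Request:
{"op": "jog_arm", "data": {"plan": [{"xyz": [0.5, 0, 0], "delta_rot": [0, 0, 0], "gripper": 0}, {"xyz": [0, 0, 0], "delta_rot": [0, 0, 0], "gripper": 0}]}}

```text
time_s: 8.72
eef_pos: [0.6303, 0.0144, 0.0395]
ee_rot: [-0.5, 0.501, 0.499, 0.5]
force: [-2.3, -3.1, 6.7]
gripper_width: -0.0001
```

Request:
{"op": "jog_arm", "data": {"plan": [{"xyz": [-6, 0, 0], "delta_rot": [0, 0, 0], "gripper": 0}, {"xyz": [-20, 0, 0], "delta_rot": [0, 0, 0], "gripper": 0}, {"xyz": [-24, 6, -12], "delta_rot": [0, 0, 0], "gripper": 0}, {"xyz": [-20, 14, -26], "delta_rot": [0, 0, 0], "gripper": 0.5}, {"xyz": [-20, 14, -28], "delta_rot": [0, 0, 0], "gripper": 1}, {"xyz": [-20, 14, -28], "delta_rot": [0, 0, 0], "gripper": 1}, {"xyz": [-20, 14, -28], "delta_rot": [0, 0, 0], "gripper": 1}, {"xyz": [-20, 14, -28], "delta_rot": [0, 0, 0], "gripper": 1}, {"xyz": [-20, 14, -28], "delta_rot": [0, 0, 0], "gripper": 1}, {"xyz": [0, 14, -28], "delta_rot": [0, 0, 0], "gripper": 1}, {"xyz": [0, 14, -28], "delta_rot": [0, 0, 0], "gripper": 1}, {"xyz": [0, 14, -28], "delta_rot": [0, 0, 0], "gripper": 1}, {"xyz": [0, 14, -28], "delta_rot": [0, 0, 0], "gripper": 1}, {"xyz": [0, 14, -24], "delta_rot": [0, 0, 0], "gripper": 1}, {"xyz": [0, 10, 0], "delta_rot": [0, 0, 0], "gripper": 1}, {"xyz": [0, 0, 0], "delta_rot": [0.09, 0, 0], "gripper": 1}, {"xyz": [0, 0, 0], "delta_rot": [0.09, 0, 0], "gripper": 1}, {"xyz": [0, 0, 0], "delta_rot": [0, 0, 0], "gripper": 1}]}}

```text
time_s: 10.22
eef_pos: [0.4604, -0.2966, 0.2091]
ee_rot: [-0.453, 0.543, 0.453, 0.544]
force: [-0.0, -1.3, -0.5]
gripper_width: 0.0858
```

```bash
python3 - <<'E'
from h import *
goto([.452,-.351,.15],1.393); print(bot.observe()['qpos'].round(2))
snap('wrist','w2')
crop('w1',0,110,90,250,4,'c6')
E
```

```text
t 10.2167 pos [ 0.4604 -0.2966  0.2091] F [-0.01 -1.25 -0.5 ] | shift(in start frame) [ 59.1  -1.5 -55. ] rot [-0.0038  0.0008  0.0006]
[ 0.4   0.42  0.12  2.05 -0.08  0.68  1.96]
```

View pics/w2.png

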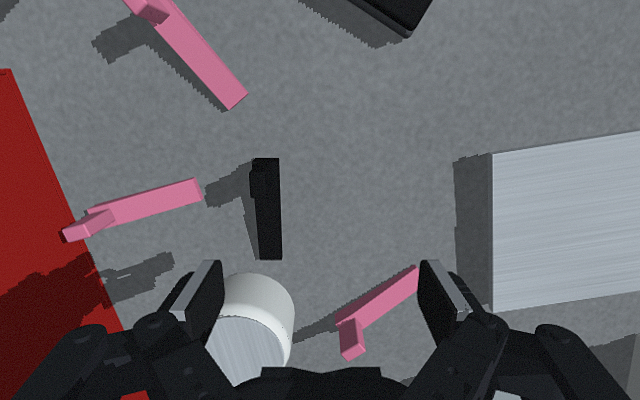

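View pics/c6.png

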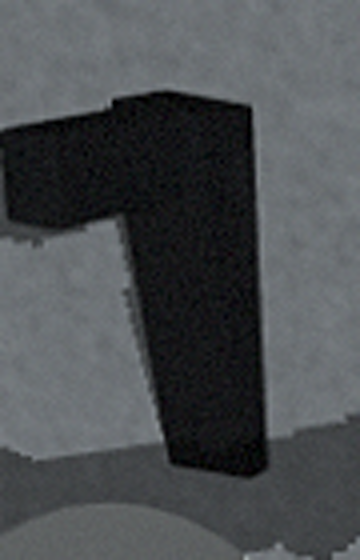

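w2 shows the black wedge with its near end at (265,158), its tip end at (270,259) and its grip leaning left to about (262,158). The soup tub is beyond the tip. I'll brighten a crop.

```bash
python3 - <<'E'
from h import *
for t,b,n in (('w2',(225,140,305,275),'c7'),('w1',(0,130,75,235),'c8')):
    i=cv2.imread(f'pics/{t}.png')[b[1]:b[3],b[0]:b[2]]; i=np.clip(i.astype(float)*4-30,0,255).astype(np.uint8)
    cv2.imwrite(f'pics/{n}.png',cv2.resize(i,None,fx=4.4,fy=4.4,interpolation=cv2.INTER_CUBIC))
w=load('w2'); u0,v0,u1,v1=225,140,305,275; pts=[]
for v in range(v0,v1):
    for u in range(u0,u1):
        if w['pixels'][v,u].max()<42 and w['range_z'][v,u]>0: pts.append(dep(w,u,v))
pts=np.array(pts); g=pts[pts[:,2]>.052]; print(len(pts),len(g),g.mean(0),pts[:,2].max())
for q in (g,pts[pts[:,2]>.004]):
    r=cv2.minAreaRect((q[:,:2]*1000).astype(np.float32)); print(r,cv2.boxPoints(r).round(1).tolist())
b=pts[(pts[:,2]>.004)&(pts[:,2]<.025)]; 
for z0 in np.arange(.45,.56,.01):
    m=(abs(b[:,0]-z0)<.005); 
    if m.sum(): print(z0.round(3),b[m,1].min().round(4),b[m,1].max().round(4),np.median(b[m,2]).round(4))
E
```

```text
2629 467 [ 0.45076909 -0.35028669  0.0583246 ] 0.06112026963561468
((451.9273376464844, -351.0419006347656), (14.044108390808105, 24.46039390563965), 79.54188537597656) [[438.6000061035156, -355.70001220703125], [462.70001220703125, -360.20001220703125], [465.20001220703125, -346.3999938964844], [441.20001220703125, -341.8999938964844]]
((494.7798767089844, -359.1778259277344), (24.16969871520996, 112.27075958251953), 79.11215209960938) [[437.3999938964844, -360.3999938964844], [547.5999755859375, -381.6000061035156], [552.2000122070312, -357.8999938964844], [441.8999938964844, -336.70001220703125]]
0.45 -0.3446 -0.3378 0.0179
0.46 -0.3465 -0.3396 0.0178
0.47 -0.3549 -0.3416 0.0174
0.48 -0.369 -0.3433 0.0159
0.49 -0.3708 -0.3452 0.0147
0.5 -0.3722 -0.3471 0.0133
0.51 -0.3749 -0.349 0.0121
0.52 -0.3765 -0.3513 0.0109
0.53 -0.3783 -0.353 0.0095
0.54 -0.3802 -0.3551 0.0082
0.55 -0.38 -0.3569 0.0074
```

View pics/c7.png

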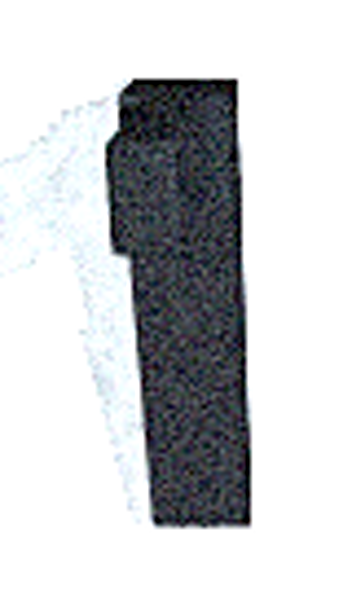

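View pics/c8.png

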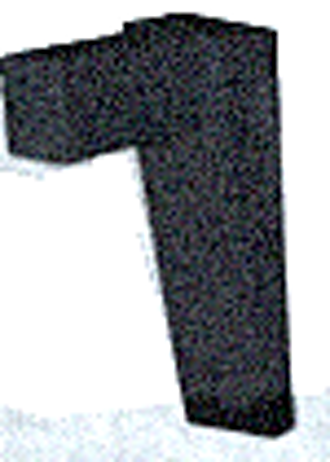

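The wedge's origin is about (0.452, -0.351), its yaw -0.187 and the grip top about 0.060. Next I descend onto the grip.

Request:
{"op": "jog_arm", "data": {"plan": [{"xyz": [0, 0, -12], "delta_rot": [0.009, 0, 0], "gripper": 1}, {"xyz": [0, -1, -22], "delta_rot": [0, 0, 0], "gripper": 1}, {"xyz": [0, 0, -20], "delta_rot": [0, 0, 0], "gripper": 1}, {"xyz": [20, 0, -1], "delta_rot": [0, 0, 0], "gripper": 1}, {"xyz": [30, 0, 0], "delta_rot": [0, 0, 0], "gripper": 1}, {"xyz": [30, 0, 0], "delta_rot": [0, 0, 0], "gripper": 1}, {"xyz": [0, 0, 0], "delta_rot": [0, 0, 0], "gripper": 1}, {"xyz": [0, 0, 0], "delta_rot": [0, 0, 0], "gripper": 1}]}}

```text
time_s: 10.93
eef_pos: [0.4499, -0.3516, 0.1279]
ee_rot: [-0.449, 0.545, 0.452, 0.545]
force: [0.0, 0.4, 0.7]
gripper_width: 0.0851
```

```bash
python3 - <<'E'
from h import *
goto([.452,-.351,.043],1.384)
snap('wrist','w3')
E
```

```text
t 10.9333 pos [ 0.4499 -0.3516  0.1279] F [0.01 0.37 0.69] | shift(in start frame) [84.9 -2.2  0.9] rot [-0.0022  0.0014 -0.0031]
```

View pics/w3.png

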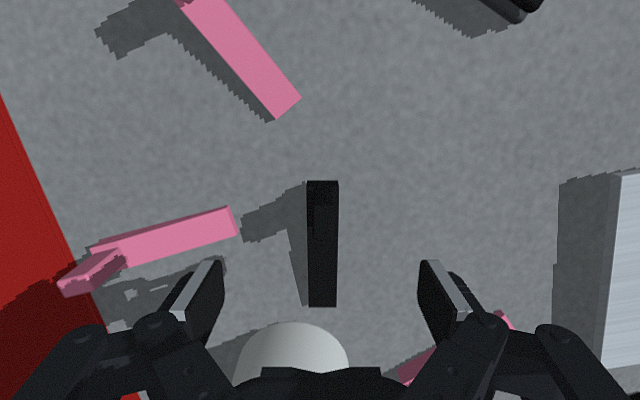

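The wedge is upright and centred between the open pads, with its grip at (320,185). I go down and pinch.

Request:
{"op": "jog_arm", "data": {"plan": [{"xyz": [20, -1, 0], "delta_rot": [0, 0, 0], "gripper": 1}, {"xyz": [25, -1, 1], "delta_rot": [0, 0, 0], "gripper": 1}, {"xyz": [25, 0, 0], "delta_rot": [0, 0, 0], "gripper": 1}, {"xyz": [11, 0, 0], "delta_rot": [0, 0, 0], "gripper": 1}, {"xyz": [4, 0, 0], "delta_rot": [0, 0, 0], "gripper": 1}, {"xyz": [0, 0, 0], "delta_rot": [0, 0, 0], "gripper": 1}, {"xyz": [0, 0, 0], "delta_rot": [0, 0, 0], "gripper": 0.4}, {"xyz": [0, 0, 0], "delta_rot": [0, 0, 0], "gripper": 0.3}, {"xyz": [0, 0, 0], "delta_rot": [0, 0, 0], "gripper": 0.2}, {"xyz": [0, 0, 0], "delta_rot": [0, 0, 0], "gripper": 0}, {"xyz": [0, 0, 0], "delta_rot": [0, 0, 0], "gripper": 0}, {"xyz": [0, 0, 0], "delta_rot": [0, 0, 0], "gripper": 0}, {"xyz": [0, 0, 0], "delta_rot": [0, 0, 0], "gripper": 0}], "squeeze": 35}}

```text
time_s: 12.07
eef_pos: [0.453, -0.3513, 0.0444]
ee_rot: [-0.451, 0.545, 0.45, 0.545]
force: [0.1, 0.8, 3.6]
gripper_width: 0.0134
```

```bash
python3 - <<'E'
from h import *
goto([.452,-.351,.14],1.384)
E
```

```text
t 12.0667 pos [ 0.453  -0.3513  0.0444] F [0.07 0.83 3.64] | shift(in start frame) [-95.6   1.    0.1] rot [-0.0029 -0.0001  0.0004]
```

Request:
{"op": "jog_arm", "data": {"plan": [{"xyz": [-10, 0, 0], "delta_rot": [0, 0, 0], "gripper": 0}, {"xyz": [-20, 0, 0], "delta_rot": [0, 0, 0], "gripper": 0}, {"xyz": [-25, 0, 0], "delta_rot": [0, 0, 0], "gripper": 0}, {"xyz": [-25, 0, 0], "delta_rot": [0, 0, 0], "gripper": 0}, {"xyz": [-15, 0, 0], "delta_rot": [0, 0, 0], "gripper": 0}, {"xyz": [0, 0, 0], "delta_rot": [0, 0, 0], "gripper": 0}]}}

```text
time_s: 12.57
eef_pos: [0.4546, -0.3527, 0.1427]
ee_rot: [-0.453, 0.545, 0.448, 0.546]
force: [-0.1, 0.4, -0.9]
gripper_width: 0.0131
```

```bash
python3 - <<'E'
from h import *
goto([.531,.17,.14],-.0195);snap('scene','s2');crop('s2',150,120,310,240,5,'c9')
E
```

```text
t 12.5667 pos [ 0.4546 -0.3527  0.1427] F [-0.12  0.35 -0.88] | shift(in start frame) [  1.1  23.7 527.7] rot [1.4003 0.0021 0.007 ]
```

View pics/c9.png

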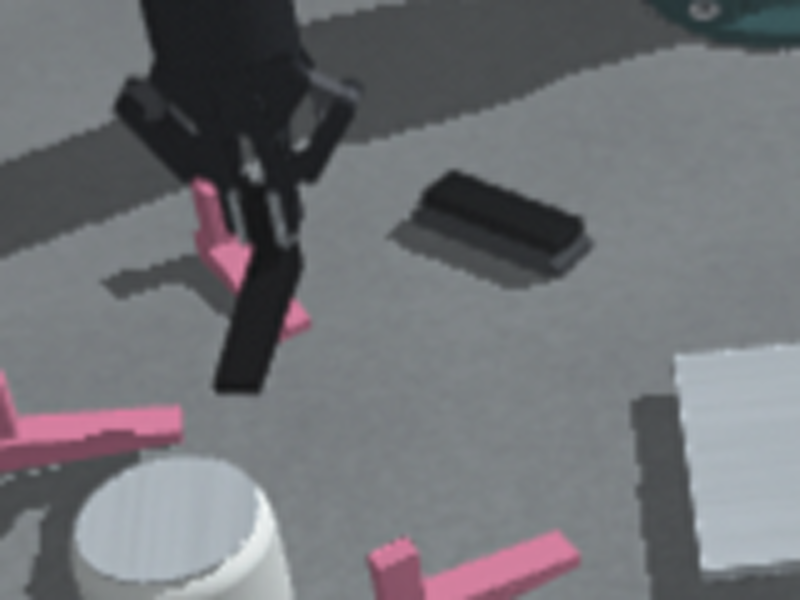

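The wedge is held firmly and lifted level, with its tip at (240,385) in the crop. I carry it over the plate to the left side.

Request:
{"op": "jog_arm", "data": {"plan": [{"xyz": [0, 1, 12], "delta_rot": [0, 0, 0], "gripper": 0}, {"xyz": [0, 1, 28], "delta_rot": [0, 0, 0], "gripper": 0}, {"xyz": [0, 1, 30], "delta_rot": [0, 0, 0], "gripper": 0}, {"xyz": [0, 1, 30], "delta_rot": [0, 0, 0], "gripper": 0}, {"xyz": [0, 1, 30], "delta_rot": [0, 0, 0], "gripper": 0}, {"xyz": [0, 1, 30], "delta_rot": [0, 0, 0], "gripper": 0}, {"xyz": [0, 1, 30], "delta_rot": [0, 0, 0], "gripper": 0}, {"xyz": [0, 1, 30], "delta_rot": [0, 0, 0], "gripper": 0}, {"xyz": [0, 1, 30], "delta_rot": [0, 0, 0], "gripper": 0}, {"xyz": [0, 2, 30], "delta_rot": [0, 0, 0], "gripper": 0}, {"xyz": [0, 2, 30], "delta_rot": [0, 0, 0], "gripper": 0}, {"xyz": [0, 2, 30], "delta_rot": [0, 0, 0], "gripper": 0}, {"xyz": [0, 2, 30], "delta_rot": [0, 0, 0], "gripper": 0}, {"xyz": [0, 2, 30], "delta_rot": [0, 0, 0], "gripper": 0}, {"xyz": [0, 2, 30], "delta_rot": [0, 0, 0], "gripper": 0}, {"xyz": [0, 2, 30], "delta_rot": [0, 0, 0], "gripper": 0}, {"xyz": [0, 1, 30], "delta_rot": [0, 0, 0], "gripper": 0}, {"xyz": [0, 0, 28], "delta_rot": [0, 0, 0], "gripper": 0}, {"xyz": [0, 0, 10], "delta_rot": [0, 0, 0], "gripper": 0}]}}

```text
time_s: 14.2
eef_pos: [0.5276, 0.1781, 0.1375]
ee_rot: [-0.451, 0.544, 0.453, 0.543]
force: [0.2, 0.9, -0.5]
gripper_width: 0.0131
```

Request:
{"op": "jog_arm", "data": {"plan": [{"xyz": [0, 0, 0], "delta_rot": [0.05, 0, 0], "gripper": 0}, {"xyz": [0, 0, 0], "delta_rot": [0.1, 0, 0], "gripper": 0}, {"xyz": [0, 0, 0], "delta_rot": [0.1, 0, 0], "gripper": 0}, {"xyz": [0, 0, 0], "delta_rot": [0.1, 0, 0], "gripper": 0}, {"xyz": [0, 0, 0], "delta_rot": [0.1, 0, 0], "gripper": 0}, {"xyz": [0, 0, 0], "delta_rot": [0.1, 0, 0], "gripper": 0}, {"xyz": [0, 0, 0], "delta_rot": [0.1, 0, 0], "gripper": 0}, {"xyz": [0, 0, 0], "delta_rot": [0.1, 0, 0], "gripper": 0}, {"xyz": [0, 0, 0], "delta_rot": [0.1, 0, 0], "gripper": 0}, {"xyz": [0, 0, 0], "delta_rot": [0.1, 0, 0], "gripper": 0}, {"xyz": [0, 0, 0], "delta_rot": [0.1, 0, 0], "gripper": 0}, {"xyz": [0, 0, 0], "delta_rot": [0.1, 0, 0], "gripper": 0}, {"xyz": [0, 0, 0], "delta_rot": [0.1, 0, 0], "gripper": 0}, {"xyz": [0, 0, 0], "delta_rot": [0.1, 0, 0], "gripper": 0}, {"xyz": [0, 0, 0], "delta_rot": [0.05, 0, 0], "gripper": 0}, {"xyz": [0, 0, 0], "delta_rot": [0, 0, 0], "gripper": 0}]}}

```text
time_s: 15.53
eef_pos: [0.5272, 0.1713, 0.1377]
ee_rot: [0.006, 0.708, -0.008, 0.706]
force: [-0.7, 0.2, -0.7]
gripper_width: 0.0135
```

```bash
python3 - <<'E'
from h import *
goto([.531,.17,.047],-.0195);snap('scene','s3');snap('wrist','w4')
crop('s3',270,100,430,250,4,'c10')
E
```

```text
t 15.5333 pos [0.5272 0.1713 0.1377] F [-0.68  0.21 -0.66] | shift(in start frame) [90.7 -1.   4.1] rot [-0.0006 -0.0031  0.0021]
```

View pics/c10.png

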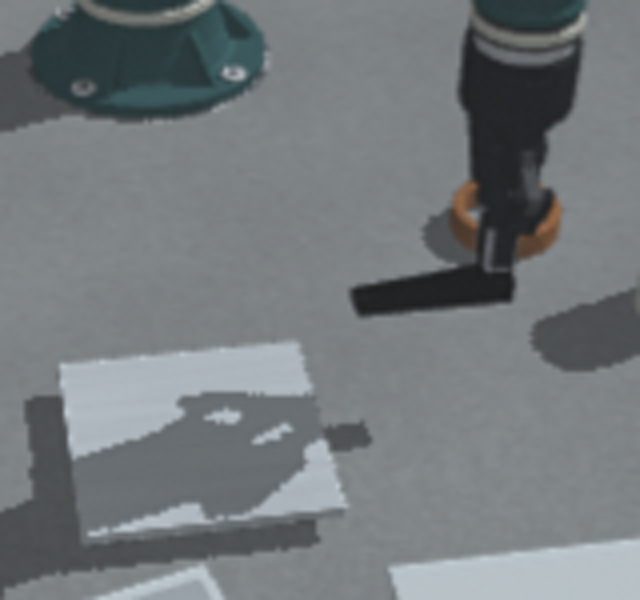

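View pics/w4.png

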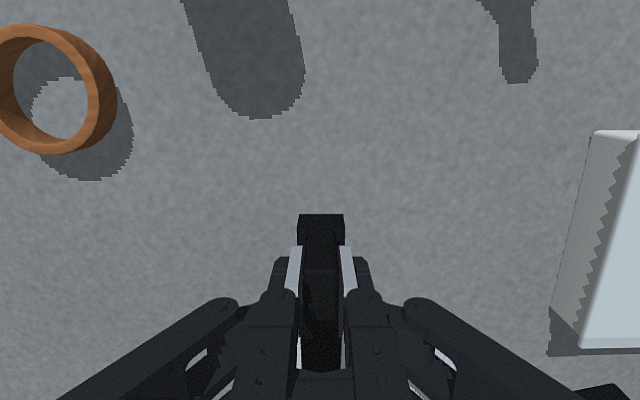

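The wedge hangs level left of the plate, its tip pointing at the plate's left edge. I lower it.

Request:
{"op": "jog_arm", "data": {"plan": [{"xyz": [15, 0, 2], "delta_rot": [0, 0, 0], "gripper": 0}, {"xyz": [25, -1, 2], "delta_rot": [0, -0.003, 0.002], "gripper": 0}, {"xyz": [25, 0, 0], "delta_rot": [0, 0, 0], "gripper": 0}, {"xyz": [15, 0, 0], "delta_rot": [0, 0, 0], "gripper": 0}, {"xyz": [8, 0, 0], "delta_rot": [0, 0, 0], "gripper": 0}, {"xyz": [3, 0, 0], "delta_rot": [0, 0, 0], "gripper": 0}, {"xyz": [0, 0, 0], "delta_rot": [0, 0, 0], "gripper": 0}, {"xyz": [0, 0, 0], "delta_rot": [0, 0, 0], "gripper": 0}]}}

```text
time_s: 16.3
eef_pos: [0.5335, 0.1707, 0.0486]
ee_rot: [0.007, 0.706, -0.006, 0.708]
force: [0.2, 0.8, -0.5]
gripper_width: 0.013
```

Request:
{"op": "jog_arm", "data": {"plan": [{"xyz": [1, 0, 0], "delta_rot": [0, 0, 0], "gripper": 0}, {"xyz": [0, 0, 0], "delta_rot": [0, 0, 0], "gripper": 0}]}}

```text
time_s: 16.47
eef_pos: [0.5336, 0.171, 0.0478]
ee_rot: [0.008, 0.705, -0.006, 0.709]
force: [0.9, 0.4, -0.9]
gripper_width: 0.0136
```

Request:
{"op": "jog_arm", "data": {"plan": [{"xyz": [0.5, 0, 0], "delta_rot": [0, 0, 0], "gripper": 0}, {"xyz": [0, 0, 0], "delta_rot": [0, 0, 0], "gripper": 0}]}}

```text
time_s: 16.63
eef_pos: [0.5333, 0.171, 0.0469]
ee_rot: [0.007, 0.706, -0.006, 0.708]
force: [-0.3, 0.2, 0.5]
gripper_width: 0.0137
```

```bash
python3 - <<'E'
from h import *
goto([.531,.1597,.044],-.0195);s=snap('scene','s4');d=snap('side','d4')
crop('s4',320,150,420,230,7,'c11');crop('d4',250,140,390,240,5.5,'c12')
E
```

```text
t 16.6333 pos [0.5333 0.171  0.0469] F [-0.29  0.2   0.49] | shift(in start frame) [  2.9 -11.4  -2.1] rot [ 0.0008  0.0037 -0.0023]
```

View pics/c11.png

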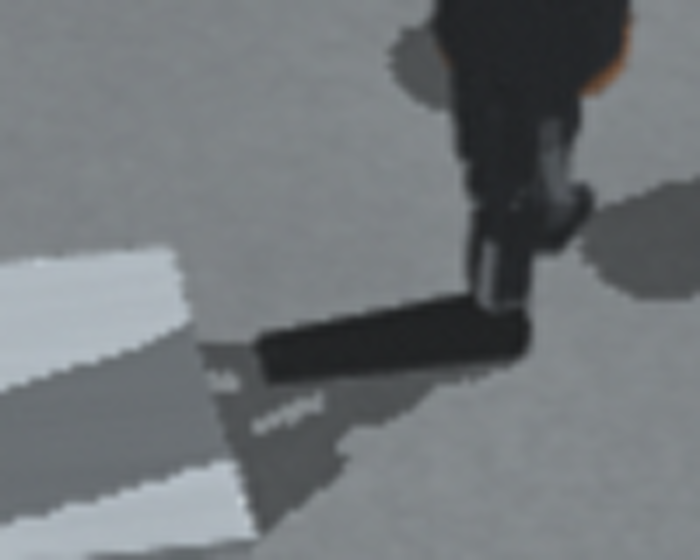

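View pics/c12.png

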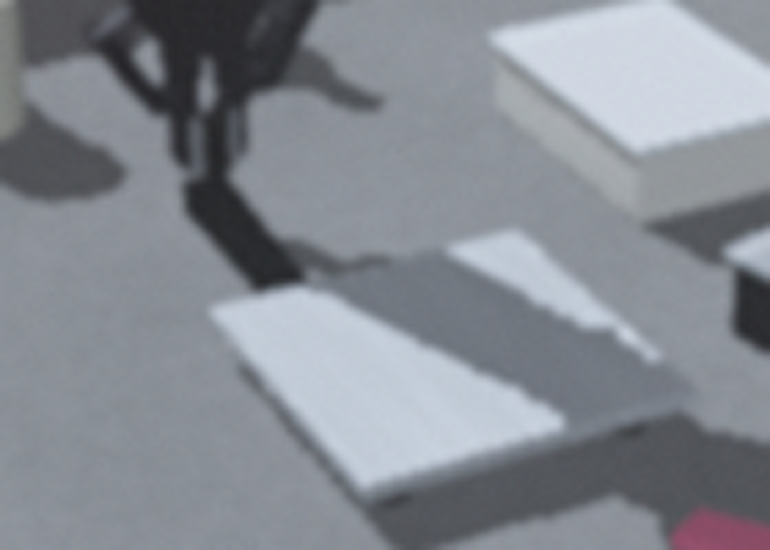

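The wedge is just off the counter with its tip about 25 mm from the plate's left edge (tip at (262,358) in c11), within the clear gap. I lower it to contact.

Request:
{"op": "jog_arm", "data": {"plan": [{"xyz": [1, 0, -1], "delta_rot": [0, 0, 0], "gripper": 0}, {"xyz": [0.5, 0, -1], "delta_rot": [0, 0, 0], "gripper": 0}, {"xyz": [0, 0, 0], "delta_rot": [0, 0, 0], "gripper": 0}]}}

```text
time_s: 16.98
eef_pos: [0.5305, 0.1708, 0.0448]
ee_rot: [0.007, 0.706, -0.006, 0.708]
force: [-0.1, -0.4, -1.4]
gripper_width: 0.0137
```

Request:
{"op": "jog_arm", "data": {"plan": [{"xyz": [0.5, 0, 0], "delta_rot": [0, 0, 0], "gripper": 0}, {"xyz": [0, 0, 0], "delta_rot": [0, 0, 0], "gripper": 0}]}}

```text
time_s: 17.15
eef_pos: [0.5309, 0.1709, 0.0445]
ee_rot: [0.007, 0.706, -0.006, 0.708]
force: [-1.0, 0.7, 1.0]
gripper_width: 0.0133
```

Request:
{"op": "jog_arm", "data": {"plan": [{"xyz": [0.5, 0, 0], "delta_rot": [0, 0, 0], "gripper": 0}, {"xyz": [0, 0, 0], "delta_rot": [0, 0, 0], "gripper": 0}]}}

```text
time_s: 17.32
eef_pos: [0.5309, 0.1709, 0.0444]
ee_rot: [0.008, 0.706, -0.006, 0.708]
force: [-1.2, 0.9, 4.4]
gripper_width: 0.0132
```

Request:
{"op": "jog_arm", "data": {"plan": [{"xyz": [-0.4, 0, 0], "delta_rot": [0, 0, 0], "gripper": 0}, {"xyz": [0, -4, 0], "delta_rot": [0, 0, 0], "gripper": 0}, {"xyz": [0, -8, 0], "delta_rot": [0, 0, 0], "gripper": 0}, {"xyz": [0, -10, 0], "delta_rot": [0, 0, 0], "gripper": 0}, {"xyz": [0, -10, 0], "delta_rot": [0, 0, 0], "gripper": 0}, {"xyz": [0, -10, 0], "delta_rot": [0, 0, 0], "gripper": 0}, {"xyz": [0, -10, 0], "delta_rot": [0, 0, 0], "gripper": 0}, {"xyz": [0, -8, 0], "delta_rot": [0, 0, 0], "gripper": 0}, {"xyz": [0, -6, 0], "delta_rot": [0, 0, 0], "gripper": 0}, {"xyz": [0, -4, 0], "delta_rot": [0, 0, 0], "gripper": 0}, {"xyz": [0, -2, 0], "delta_rot": [0, 0, 0], "gripper": 0}, {"xyz": [0, 0, 0], "delta_rot": [0, 0, 0], "gripper": 0}, {"xyz": [0, 0, 0], "delta_rot": [0, 0, 0], "gripper": 0}]}}

```text
time_s: 18.4
eef_pos: [0.5297, 0.0982, 0.0444]
ee_rot: [0.007, 0.706, -0.006, 0.708]
force: [-0.6, -0.3, 4.4]
gripper_width: 0.0132
```

Request:
{"op": "jog_arm", "data": {"plan": [{"xyz": [0, -2, 0], "delta_rot": [0, 0, 0], "gripper": 0}, {"xyz": [0, -2, 0], "delta_rot": [0, 0, 0], "gripper": 0}, {"xyz": [0, 0, 0], "delta_rot": [0, 0, 0], "gripper": 0}]}}

```text
time_s: 18.65
eef_pos: [0.5298, 0.096, 0.0444]
ee_rot: [0.007, 0.706, -0.005, 0.708]
force: [0.1, 2.9, 5.5]
gripper_width: 0.0131
```

Request:
{"op": "jog_arm", "data": {"plan": [{"xyz": [0, -2, 0], "delta_rot": [0, 0, 0], "gripper": 0}, {"xyz": [0, 0, 0], "delta_rot": [0, 0, 0], "gripper": 0}]}}

```text
time_s: 18.82
eef_pos: [0.5299, 0.0941, 0.0444]
ee_rot: [0.007, 0.706, -0.005, 0.708]
force: [0.0, 2.9, 4.7]
gripper_width: 0.0133
```

Request:
{"op": "jog_arm", "data": {"plan": [{"xyz": [-0.4, 0, 0], "delta_rot": [0, 0, 0], "gripper": 0}, {"xyz": [0, -2, 0], "delta_rot": [0, 0, 0], "gripper": 0}, {"xyz": [0, 0, 0], "delta_rot": [0, 0, 0], "gripper": 0}]}}

```text
time_s: 19.07
eef_pos: [0.5292, 0.0903, 0.0444]
ee_rot: [0.007, 0.706, -0.006, 0.708]
force: [0.5, 0.8, 1.9]
gripper_width: 0.0134
```

Request:
{"op": "jog_arm", "data": {"plan": [{"xyz": [0, -2, 0], "delta_rot": [0, 0, 0], "gripper": 0}, {"xyz": [0, 0, 0], "delta_rot": [0, 0, 0], "gripper": 0}]}}

```text
time_s: 19.23
eef_pos: [0.5292, 0.088, 0.0445]
ee_rot: [0.007, 0.706, -0.007, 0.708]
force: [0.3, 0.7, -0.0]
gripper_width: 0.0134
```

Request:
{"op": "jog_arm", "data": {"plan": [{"xyz": [0, -2, 0], "delta_rot": [0, 0, 0], "gripper": 0}, {"xyz": [0, 0, 0], "delta_rot": [0, 0, 0], "gripper": 0}]}}

```text
time_s: 19.4
eef_pos: [0.5292, 0.0859, 0.0445]
ee_rot: [0.007, 0.706, -0.007, 0.708]
force: [0.3, 0.3, 0.0]
gripper_width: 0.0135
```

Request:
{"op": "jog_arm", "data": {"plan": [{"xyz": [0, -2, 0], "delta_rot": [0, 0, 0], "gripper": 0}, {"xyz": [0, 0, 0], "delta_rot": [0, 0, 0], "gripper": 0}]}}

```text
time_s: 19.57
eef_pos: [0.5292, 0.084, 0.0445]
ee_rot: [0.007, 0.706, -0.007, 0.708]
force: [0.1, -0.3, -0.3]
gripper_width: 0.0134
```

Friction has gone, so the force reading is now clear. From here I use 1 mm steps.

Request:
{"op": "jog_arm", "data": {"plan": [{"xyz": [0, -1, 0], "delta_rot": [0, 0, 0], "gripper": 0}, {"xyz": [0, 0, 0], "delta_rot": [0, 0, 0], "gripper": 0}]}}

```text
time_s: 19.73
eef_pos: [0.5292, 0.0834, 0.0446]
ee_rot: [0.007, 0.706, -0.006, 0.708]
force: [0.2, -0.1, -1.2]
gripper_width: 0.0132
```

Request:
{"op": "jog_arm", "data": {"plan": [{"xyz": [0, -1, 0], "delta_rot": [0, 0, 0], "gripper": 0}, {"xyz": [0, 0, 0], "delta_rot": [0, 0, 0], "gripper": 0}]}}

```text
time_s: 19.9
eef_pos: [0.5293, 0.0825, 0.0446]
ee_rot: [0.007, 0.706, -0.006, 0.708]
force: [-0.2, 0.3, -1.1]
gripper_width: 0.0135
```

Request:
{"op": "jog_arm", "data": {"plan": [{"xyz": [0, -1, 0], "delta_rot": [0, 0, 0], "gripper": 0}, {"xyz": [0, 0, 0], "delta_rot": [0, 0, 0], "gripper": 0}]}}

```text
time_s: 20.07
eef_pos: [0.5293, 0.0816, 0.0446]
ee_rot: [0.007, 0.706, -0.006, 0.708]
force: [-0.3, 0.6, -0.8]
gripper_width: 0.0132
```

Request:
{"op": "jog_arm", "data": {"plan": [{"xyz": [0, -1, 0], "delta_rot": [0, 0, 0], "gripper": 0}, {"xyz": [0, 0, 0], "delta_rot": [0, 0, 0], "gripper": 0}]}}

```text
time_s: 20.23
eef_pos: [0.5293, 0.0806, 0.0446]
ee_rot: [0.007, 0.706, -0.006, 0.708]
force: [-0.6, 0.1, -1.0]
gripper_width: 0.0134
```

Request:
{"op": "jog_arm", "data": {"plan": [{"xyz": [0, -1, 0], "delta_rot": [0, 0, 0], "gripper": 0}, {"xyz": [0, 0, 0], "delta_rot": [0, 0, 0], "gripper": 0}]}}

```text
time_s: 20.4
eef_pos: [0.5293, 0.0798, 0.0446]
ee_rot: [0.007, 0.706, -0.006, 0.708]
force: [-0.0, 0.1, -1.4]
gripper_width: 0.0133
```

Request:
{"op": "jog_arm", "data": {"plan": [{"xyz": [0, -1, 0], "delta_rot": [0, 0, 0], "gripper": 0}, {"xyz": [0, 0, 0], "delta_rot": [0, 0, 0], "gripper": 0}]}}

```text
time_s: 20.57
eef_pos: [0.5293, 0.079, 0.0446]
ee_rot: [0.007, 0.706, -0.006, 0.708]
force: [0.3, 0.2, -0.6]
gripper_width: 0.0132
```

Request:
{"op": "jog_arm", "data": {"plan": [{"xyz": [0, -1, 0], "delta_rot": [0, 0, 0], "gripper": 0}, {"xyz": [0, 0, 0], "delta_rot": [0, 0, 0], "gripper": 0}]}}

```text
time_s: 20.73
eef_pos: [0.5293, 0.0785, 0.0446]
ee_rot: [0.008, 0.706, -0.006, 0.708]
force: [0.9, 3.0, -0.7]
gripper_width: 0.0133
```

Request:
{"op": "jog_arm", "data": {"plan": [{"xyz": [0, -0.5, 0], "delta_rot": [0, 0, 0], "gripper": 0}, {"xyz": [0, 0, 0], "delta_rot": [0, 0, 0], "gripper": 0}, {"xyz": [0, 0, 0], "delta_rot": [0, 0, 0], "gripper": 0}]}}

```text
time_s: 20.98
eef_pos: [0.5293, 0.0783, 0.0446]
ee_rot: [0.008, 0.706, -0.005, 0.708]
force: [-0.5, 3.7, -0.0]
gripper_width: 0.0137
```

Request:
{"op": "jog_arm", "data": {"plan": [{"xyz": [0.4, 0, 0], "delta_rot": [0, 0, 0], "gripper": 0}, {"xyz": [0, -0.5, 0], "delta_rot": [0, 0, 0], "gripper": 0}, {"xyz": [0, 0, 0], "delta_rot": [0, 0, 0], "gripper": 0}]}}

```text
time_s: 21.23
eef_pos: [0.5294, 0.0775, 0.0445]
ee_rot: [0.008, 0.706, -0.005, 0.708]
force: [-0.1, 4.5, 2.7]
gripper_width: 0.0135
```

Request:
{"op": "jog_arm", "data": {"plan": [{"xyz": [0, -0.5, 0], "delta_rot": [0, 0, 0], "gripper": 0}, {"xyz": [0, 0, 0], "delta_rot": [0, 0, 0], "gripper": 0}, {"xyz": [0, 0, 0], "delta_rot": [0, 0, 0], "gripper": 0}]}}

```text
time_s: 21.48
eef_pos: [0.5294, 0.0775, 0.0444]
ee_rot: [0.008, 0.706, -0.005, 0.708]
force: [-0.5, 5.7, 3.6]
gripper_width: 0.0135
```

Snug: resistance of 3–5.7 N from y = 0.0785. I unload and release.

Request:
{"op": "jog_arm", "data": {"plan": [{"xyz": [-0.3, 0.8, 0], "delta_rot": [0, 0, 0], "gripper": 0}, {"xyz": [0, 0, 0], "delta_rot": [0, 0, 0], "gripper": 0.1}]}}

```text
time_s: 21.65
eef_pos: [0.5294, 0.0775, 0.0445]
ee_rot: [0.007, 0.706, -0.006, 0.708]
force: [0.0, 4.3, -0.3]
gripper_width: 0.0134
```

Request:
{"op": "jog_arm", "data": {"plan": [{"xyz": [0, 0, 0], "delta_rot": [0, 0, 0], "gripper": 0.25}, {"xyz": [0, 0, 0], "delta_rot": [0, 0, 0], "gripper": 0.45}, {"xyz": [0, 0, 0], "delta_rot": [0, 0, 0], "gripper": 0.5}, {"xyz": [0, 0, 0], "delta_rot": [0, 0, 0], "gripper": 0.5}, {"xyz": [0, 0, 0], "delta_rot": [0, 0, 0], "gripper": 0.5}]}}

```text
time_s: 22.07
eef_pos: [0.5292, 0.0763, 0.0445]
ee_rot: [0.007, 0.706, -0.007, 0.708]
force: [0.3, -0.3, -0.4]
gripper_width: 0.0429
```

Request:
{"op": "jog_arm", "data": {"plan": [{"xyz": [-8, 0, 0], "delta_rot": [0, 0, 0], "gripper": 0.5}, {"xyz": [-22, 0, 0], "delta_rot": [0, 0, 0], "gripper": 0.5}, {"xyz": [-28, 0, 0], "delta_rot": [0, 0, 0], "gripper": 0.5}, {"xyz": [-20, 0, 0], "delta_rot": [0, 0, 0], "gripper": 0.3}, {"xyz": [0, -15, -8], "delta_rot": [0, 0, 0], "gripper": 0}, {"xyz": [0, -25, -12], "delta_rot": [0, 0, 0], "gripper": 0}, {"xyz": [0, -17, -9], "delta_rot": [0, 0, 0], "gripper": 0}, {"xyz": [0, 0, 0], "delta_rot": [0, 0, 0], "gripper": 0}, {"xyz": [0, 0, 0], "delta_rot": [0, 0, 0], "gripper": 0}]}}

```text
time_s: 22.82
eef_pos: [0.4984, 0.0194, 0.123]
ee_rot: [0.008, 0.706, -0.007, 0.708]
force: [0.1, 0.7, 0.8]
gripper_width: 0.0
```

```bash
python3 - <<'E'
from h import *
snap('scene','s5');snap('side','d5');snap('wrist','w5')
crop('s5',280,150,400,240,6,'c13');
E
```

```text
(no output)
```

View pics/c13.png

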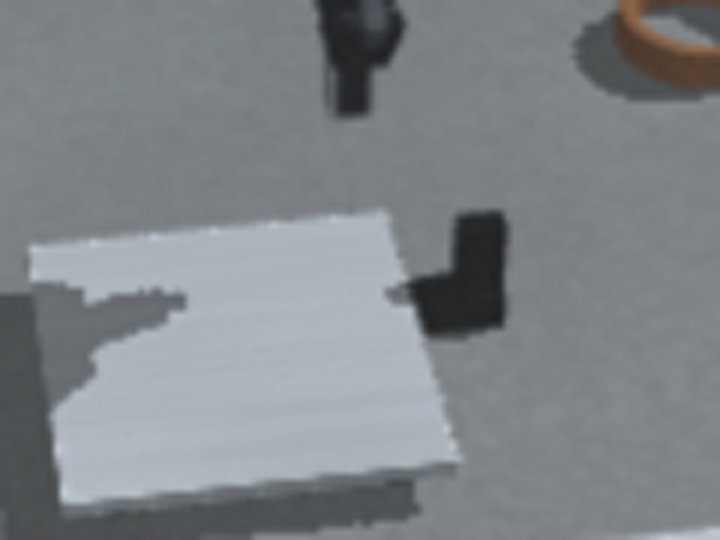

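View pics/w5.png

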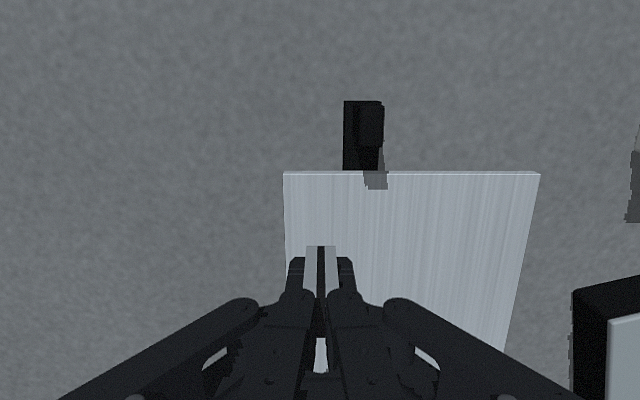

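The wedge stands under the left edge. In w5 its body is at (344–380,170) and the near-left plate corner is at (284,171).

```bash
python3 - <<'E'
from h import *
w=load('w5')
for p in [(284,171),(540,174)]: print(p,atz(w,*p,.026).round(4))
for p in [(345,168),(379,168)]: print(p,atz(w,*p,.016).round(4))
b=[dep(w,u,v)[2] for v in (180,210,230) for u in (300,400,480,520)]; print(np.round(b,4))
# plane of plate top tilt
P=np.array([dep(w,u,v) for v in range(178,300,3) for u in list(range(292,340,3))+list(range(395,500,3)) ]);P=P[abs(P[:,2]-.026)<.008]
A=np.c_[P[:,0]-.563,P[:,1]+.047,np.ones(len(P))];print(np.linalg.lstsq(A,P[:,2],rcond=None)[0],len(P))
w=load('w1')
P=np.array([dep(w,u,v) for v in range(174,240,3) for u in range(250,400,3)]);A=np.c_[P[:,0]-.563,P[:,1]+.047,np.ones(len(P))];print(np.linalg.lstsq(A,P[:,2],rcond=None)[0])
goto([.4995,.019,.046],-.0195)
E
```

```text
(284, 171) [0.4756 0.0457 0.026 ]
(540, 174) [0.6522 0.0402 0.026 ]
(345, 168) [0.5179 0.0446 0.016 ]
(379, 168) [0.542  0.0441 0.016 ]
[0.0244 0.0244 0.0246 0.0249 0.0253 0.0253 0.0259 0.0262 0.0253 0.0254
 0.0249 0.0236]
[0.00020138 0.00103092 0.02492472] 1818
[-0.28907717 -0.00245654  0.01221456]
t 22.9667 pos [0.4998 0.0216 0.1225] F [-0.44  0.4  -0.16] | shift(in start frame) [76.5 -2.8 -0.5] rot [ 0.002   0.0039 -0.0026]
```

The plate is level and in place, with the wedge about 6 mm clear of the foot. Now the proof presses, near left first.

Request:
{"op": "jog_arm", "data": {"plan": [{"xyz": [15, -1, 0], "delta_rot": [0, 0, 0], "gripper": 0}, {"xyz": [25, -2, 0], "delta_rot": [0, 0, 0], "gripper": 0}, {"xyz": [25, 0, 0], "delta_rot": [0, 0, 0], "gripper": 0}, {"xyz": [10, 0, 0], "delta_rot": [0, 0, 0], "gripper": 0}, {"xyz": [3.5, 0, 0], "delta_rot": [0, 0, 0], "gripper": 0}, {"xyz": [0, 0, 0], "delta_rot": [0, 0, 0], "gripper": 0}, {"xyz": [0, 0, 0], "delta_rot": [0, 0, 0], "gripper": 0}]}}

```text
time_s: 23.55
eef_pos: [0.4998, 0.0182, 0.044]
ee_rot: [0.007, 0.706, -0.006, 0.708]
force: [0.2, -0.3, 1.7]
gripper_width: -0.0001
```

Request:
{"op": "jog_arm", "data": {"plan": [{"xyz": [1, 0, 0], "delta_rot": [0, 0, 0], "gripper": 0}, {"xyz": [1, 0, 0], "delta_rot": [0, 0, 0], "gripper": 0}, {"xyz": [0, 0, 0], "delta_rot": [0, 0, 0], "gripper": 0}]}}

```text
time_s: 23.8
eef_pos: [0.4996, 0.0179, 0.0424]
ee_rot: [0.007, 0.706, -0.006, 0.709]
force: [0.2, -0.7, 0.6]
gripper_width: 0.0001
```

Request:
{"op": "jog_arm", "data": {"plan": [{"xyz": [1, 0, 0], "delta_rot": [0, 0, 0], "gripper": 0}, {"xyz": [0.5, 0, 0], "delta_rot": [0, 0, 0], "gripper": 0}, {"xyz": [0, 0, 0], "delta_rot": [0, 0, 0], "gripper": 0}]}}

```text
time_s: 24.05
eef_pos: [0.4992, 0.0178, 0.0404]
ee_rot: [0.007, 0.706, -0.006, 0.708]
force: [0.2, -0.5, -0.6]
gripper_width: 0.0001
```

Request:
{"op": "jog_arm", "data": {"plan": [{"xyz": [0.5, 0, 0], "delta_rot": [0, 0, 0], "gripper": 0}, {"xyz": [0, 0, 0], "delta_rot": [0, 0, 0], "gripper": 0}]}}

```text
time_s: 24.22
eef_pos: [0.4991, 0.0178, 0.04]
ee_rot: [0.008, 0.706, -0.006, 0.708]
force: [-0.3, 0.7, 2.9]
gripper_width: -0.0
```

Request:
{"op": "jog_arm", "data": {"plan": [{"xyz": [0.5, 0, 0], "delta_rot": [0, 0, 0], "gripper": 0}, {"xyz": [0, 0, 0], "delta_rot": [0, 0, 0], "gripper": 0}]}}

```text
time_s: 24.38
eef_pos: [0.4992, 0.0177, 0.0399]
ee_rot: [0.008, 0.706, -0.006, 0.708]
force: [-0.4, 0.2, 7.9]
gripper_width: 0.0006
```

Request:
{"op": "jog_arm", "data": {"plan": [{"xyz": [0.1, 0, 0], "delta_rot": [0, 0, 0], "gripper": 0}, {"xyz": [0, 0, 0], "delta_rot": [0, 0, 0], "gripper": 0}, {"xyz": [0, 0, 0], "delta_rot": [0, 0, 0], "gripper": 0}, {"xyz": [0, 0, 0], "delta_rot": [0, 0, 0], "gripper": 0}]}}

```text
time_s: 24.72
eef_pos: [0.4992, 0.0177, 0.0398]
ee_rot: [0.008, 0.706, -0.006, 0.708]
force: [-1.3, 0.4, 8.4]
gripper_width: -0.0001
```

Request:
{"op": "jog_arm", "data": {"plan": [{"xyz": [-4, 0, 0], "delta_rot": [0, 0, 0], "gripper": 0}, {"xyz": [-5, -8, 0], "delta_rot": [0, 0, 0], "gripper": 0}, {"xyz": [0, -22, 0], "delta_rot": [0, 0, 0], "gripper": 0}, {"xyz": [0, -25, 0], "delta_rot": [0, 0, 0], "gripper": 0}, {"xyz": [0, -25, 0], "delta_rot": [0, 0, 0], "gripper": 0}, {"xyz": [0, -25, 0], "delta_rot": [0, 0, 0], "gripper": 0}, {"xyz": [0, -19, 0], "delta_rot": [0, 0, 0], "gripper": 0}, {"xyz": [4, -5, 0], "delta_rot": [0, 0, 0], "gripper": 0}, {"xyz": [3, 0, 0], "delta_rot": [0, 0, 0], "gripper": 0}, {"xyz": [0, 0, 0], "delta_rot": [0, 0, 0], "gripper": 0}, {"xyz": [0, 0, 0], "delta_rot": [0, 0, 0], "gripper": 0}]}}

```text
time_s: 25.63
eef_pos: [0.4964, -0.1094, 0.0405]
ee_rot: [0.007, 0.707, -0.005, 0.708]
force: [-0.2, 0.0, -0.1]
gripper_width: 0.0003
```

Request:
{"op": "jog_arm", "data": {"plan": [{"xyz": [0.5, 0, 0], "delta_rot": [0, 0, 0], "gripper": 0}, {"xyz": [0.5, 0, 0], "delta_rot": [0, 0, 0], "gripper": 0}, {"xyz": [0, 0, 0], "delta_rot": [0, 0, 0], "gripper": 0}]}}

```text
time_s: 25.88
eef_pos: [0.4967, -0.1095, 0.04]
ee_rot: [0.007, 0.706, -0.005, 0.708]
force: [0.0, 1.6, 3.2]
gripper_width: -0.0001
```

Request:
{"op": "jog_arm", "data": {"plan": [{"xyz": [0.5, 0, 0], "delta_rot": [0, 0, 0], "gripper": 0}, {"xyz": [0, 0, 0], "delta_rot": [0, 0, 0], "gripper": 0}]}}

```text
time_s: 26.05
eef_pos: [0.4967, -0.1096, 0.0397]
ee_rot: [0.008, 0.706, -0.005, 0.708]
force: [-0.7, 3.6, 5.3]
gripper_width: -0.0
```

Request:
{"op": "jog_arm", "data": {"plan": [{"xyz": [0.5, 0, 0], "delta_rot": [0, 0, 0], "gripper": 0}, {"xyz": [0, 0, 0], "delta_rot": [0, 0, 0], "gripper": 0}, {"xyz": [0, 0, 0], "delta_rot": [0, 0, 0], "gripper": 0}, {"xyz": [0, 0, 0], "delta_rot": [0, 0, 0], "gripper": 0}]}}

```text
time_s: 26.38
eef_pos: [0.4967, -0.1096, 0.0394]
ee_rot: [0.008, 0.706, -0.005, 0.708]
force: [-0.7, 3.5, 7.9]
gripper_width: -0.0001
```

Request:
{"op": "jog_arm", "data": {"plan": [{"xyz": [-4, 0, 0], "delta_rot": [0, 0, 0], "gripper": 0}, {"xyz": [-5, 0, 8], "delta_rot": [0, 0, 0], "gripper": 0}, {"xyz": [0, -1, 22], "delta_rot": [0, 0, 0], "gripper": 0}, {"xyz": [0, 0, 25], "delta_rot": [0, 0, 0], "gripper": 0}, {"xyz": [0, 0, 25], "delta_rot": [0, 0, 0], "gripper": 0}, {"xyz": [0, 0, 25], "delta_rot": [0, 0, 0], "gripper": 0}, {"xyz": [0, 0, 20], "delta_rot": [0, 0, 0], "gripper": 0}, {"xyz": [4, 0, 5], "delta_rot": [0, 0, 0], "gripper": 0}, {"xyz": [3, 0, 0], "delta_rot": [0, 0, 0], "gripper": 0}, {"xyz": [0, 0, 0], "delta_rot": [0, 0, 0], "gripper": 0}, {"xyz": [0, 0, 0], "delta_rot": [0, 0, 0], "gripper": 0}]}}

```text
time_s: 27.3
eef_pos: [0.6241, -0.115, 0.0407]
ee_rot: [0.008, 0.707, -0.006, 0.707]
force: [-0.8, -0.3, 0.8]
gripper_width: 0.0001
```

Request:
{"op": "jog_arm", "data": {"plan": [{"xyz": [0.5, 0, 0], "delta_rot": [0, 0, 0], "gripper": 0}, {"xyz": [0.5, 0, 0], "delta_rot": [0, 0, 0], "gripper": 0}, {"xyz": [0, 0, 0], "delta_rot": [0, 0, 0], "gripper": 0}]}}

```text
time_s: 27.55
eef_pos: [0.6257, -0.1149, 0.0403]
ee_rot: [0.008, 0.706, -0.006, 0.708]
force: [-0.2, -0.8, -0.0]
gripper_width: 0.0
```

Request:
{"op": "jog_arm", "data": {"plan": [{"xyz": [0.5, 0, 0], "delta_rot": [0, 0, 0], "gripper": 0}, {"xyz": [0.3, 0, 0], "delta_rot": [0, 0, 0], "gripper": 0}, {"xyz": [0, 0, 0], "delta_rot": [0, 0, 0], "gripper": 0}]}}

```text
time_s: 27.8
eef_pos: [0.6261, -0.1149, 0.0399]
ee_rot: [0.008, 0.706, -0.006, 0.708]
force: [-2.4, 0.7, 4.8]
gripper_width: -0.0002
```

Request:
{"op": "jog_arm", "data": {"plan": [{"xyz": [0.5, 0, 0], "delta_rot": [0, 0, 0], "gripper": 0}, {"xyz": [0, 0, 0], "delta_rot": [0, 0, 0], "gripper": 0}, {"xyz": [0, 0, 0], "delta_rot": [0, 0, 0], "gripper": 0}]}}

```text
time_s: 28.05
eef_pos: [0.6261, -0.1149, 0.0397]
ee_rot: [0.008, 0.706, -0.006, 0.708]
force: [-3.5, 1.0, 6.8]
gripper_width: 0.0
```

Request:
{"op": "jog_arm", "data": {"plan": [{"xyz": [0.3, 0, 0], "delta_rot": [0, 0, 0], "gripper": 0}, {"xyz": [0, 0, 0], "delta_rot": [0, 0, 0], "gripper": 0}, {"xyz": [0, 0, 0], "delta_rot": [0, 0, 0], "gripper": 0}, {"xyz": [0, 0, 0], "delta_rot": [0, 0, 0], "gripper": 0}]}}

```text
time_s: 28.38
eef_pos: [0.6261, -0.1148, 0.0396]
ee_rot: [0.008, 0.706, -0.006, 0.708]
force: [-3.5, 0.4, 8.0]
gripper_width: -0.0
```

Request:
{"op": "jog_arm", "data": {"plan": [{"xyz": [-4, 0, 0], "delta_rot": [0, 0, 0], "gripper": 0}, {"xyz": [-5, 8, 0], "delta_rot": [0, 0, 0], "gripper": 0}, {"xyz": [0, 22, 0], "delta_rot": [0, 0, 0], "gripper": 0}, {"xyz": [0, 25, 0], "delta_rot": [0, 0, 0], "gripper": 0}, {"xyz": [0, 25, 0], "delta_rot": [0, 0, 0], "gripper": 0}, {"xyz": [0, 25, 0], "delta_rot": [0, 0, 0], "gripper": 0}, {"xyz": [0, 20, 0], "delta_rot": [0, 0, 0], "gripper": 0}, {"xyz": [4, 6, 0], "delta_rot": [0, 0, 0], "gripper": 0}, {"xyz": [3, 0, 0], "delta_rot": [0, 0, 0], "gripper": 0}, {"xyz": [0, 0, 0], "delta_rot": [0, 0, 0], "gripper": 0}, {"xyz": [0, 0, 0], "delta_rot": [0, 0, 0], "gripper": 0}]}}

```text
time_s: 29.3
eef_pos: [0.629, 0.014, 0.0409]
ee_rot: [0.008, 0.706, -0.007, 0.708]
force: [0.9, -0.1, 1.0]
gripper_width: 0.0001
```

Request:
{"op": "jog_arm", "data": {"plan": [{"xyz": [0.5, 0, 0], "delta_rot": [0, 0, 0], "gripper": 0}, {"xyz": [0.5, 0, 0], "delta_rot": [0, 0, 0], "gripper": 0}, {"xyz": [0, 0, 0], "delta_rot": [0, 0, 0], "gripper": 0}]}}

```text
time_s: 29.55
eef_pos: [0.6292, 0.0142, 0.0402]
ee_rot: [0.008, 0.706, -0.007, 0.708]
force: [0.8, -0.1, 1.0]
gripper_width: -0.0001
```

Request:
{"op": "jog_arm", "data": {"plan": [{"xyz": [0.5, 0, 0], "delta_rot": [0, 0, 0], "gripper": 0}, {"xyz": [0.3, 0, 0], "delta_rot": [0, 0, 0], "gripper": 0}, {"xyz": [0, 0, 0], "delta_rot": [0, 0, 0], "gripper": 0}]}}

```text
time_s: 29.8
eef_pos: [0.6292, 0.0144, 0.04]
ee_rot: [0.007, 0.706, -0.007, 0.708]
force: [-1.7, -1.5, 5.2]
gripper_width: -0.0002
```

Request:
{"op": "jog_arm", "data": {"plan": [{"xyz": [0.5, 0, 0], "delta_rot": [0, 0, 0], "gripper": 0}, {"xyz": [0, 0, 0], "delta_rot": [0, 0, 0], "gripper": 0}, {"xyz": [0, 0, 0], "delta_rot": [0, 0, 0], "gripper": 0}]}}

```text
time_s: 30.05
eef_pos: [0.6293, 0.0144, 0.0398]
ee_rot: [0.008, 0.706, -0.007, 0.708]
force: [-1.5, -2.2, 8.8]
gripper_width: -0.0003
```

Request:
{"op": "jog_arm", "data": {"plan": [{"xyz": [0, 0, 0], "delta_rot": [0, 0, 0], "gripper": 0}, {"xyz": [0, 0, 0], "delta_rot": [0, 0, 0], "gripper": 0}, {"xyz": [0, 0, 0], "delta_rot": [0, 0, 0], "gripper": 0}]}}

```text
time_s: 30.3
eef_pos: [0.6293, 0.0145, 0.0398]
ee_rot: [0.007, 0.706, -0.007, 0.708]
force: [-1.9, -2.2, 7.0]
gripper_width: -0.0002
```

Request:
{"op": "jog_arm", "data": {"plan": [{"xyz": [-5, 0, 0], "delta_rot": [0, 0, 0], "gripper": 0}, {"xyz": [-20, 0, 0], "delta_rot": [0, 0, 0], "gripper": 0}, {"xyz": [-30, 0, 0], "delta_rot": [0, 0, 0], "gripper": 0}, {"xyz": [-30, 0, -10], "delta_rot": [0, 0, 0], "gripper": 0}, {"xyz": [-30, 0, -20], "delta_rot": [0, 0, 0], "gripper": 0}, {"xyz": [-30, 0, -25], "delta_rot": [0, 0, 0], "gripper": 0}, {"xyz": [-15, 0, -10], "delta_rot": [0, 0, 0], "gripper": 0}, {"xyz": [0, 0, 0], "delta_rot": [0, 0, 0], "gripper": 0}, {"xyz": [0, 0, 0], "delta_rot": [0, 0, 0], "gripper": 0}]}}

```text
time_s: 31.05
eef_pos: [0.564, 0.0178, 0.1994]
ee_rot: [0.008, 0.705, -0.005, 0.709]
force: [0.2, -0.0, -0.5]
gripper_width: -0.0002
```

```bash
python3 - <<'E'
from h import *
snap('scene','s6');w=snap('wrist','w6');snap('side','d6')
crop('d6',250,140,390,240,5.5,'c14')
print(bot.observe()['eef_pos'])
E
```

```text
[0.56399943 0.0176772  0.19746134]
```

View pics/w6.png

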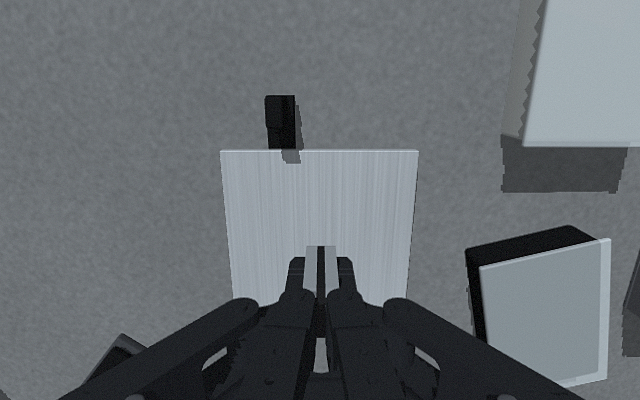

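View pics/s6.png

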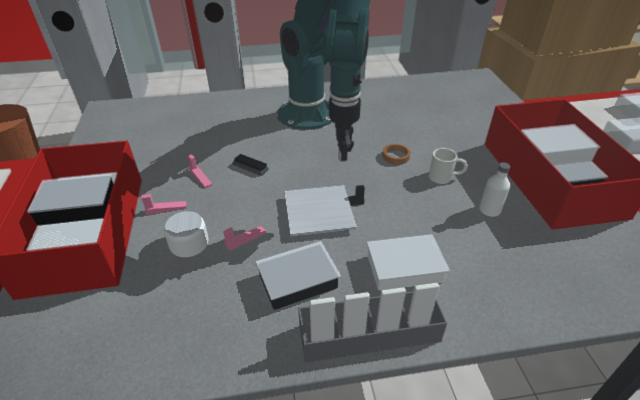

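View pics/c14.png

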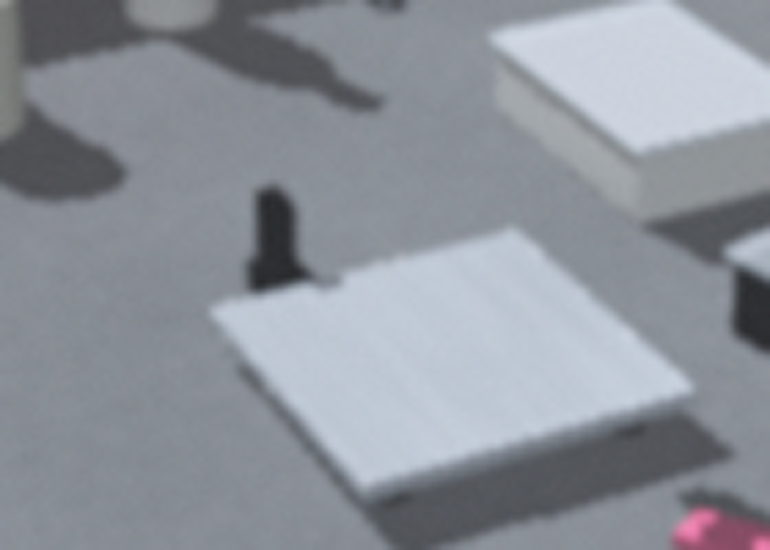

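The wedge is still in under the left edge beside the near-left corner: (282,148) in w6, (357,196) in s6. The plate lies flat and the other objects are unmoved.

```bash
python3 -c "
from workcell import bot
print(bot.sign_off(), bot.observe()['time_s'])"
```

```text
the job is handed in; nothing more can be done
the job is handed in; nothing more can be done
```

The soft foot is at the near left corner, and the black wedge now props the plate there. I handed the job in at about 31 s.

- **Finding it:** The near left corner sank about 3.5 mm at under 3 N. The other three held 6.7 to 7.5 N with less than 1 mm of give.
- **Wedging it:** I slid the wedge under the left edge beside that corner, about 6 mm clear of the foot. Resistance began at about 3 N; I pushed on to 5.7 N and released it. The depth picture then showed the plate level to about 1 mrad.
- **Proof presses:** Pressed in the order asked, the corners held these peak readings with no dip beyond a few tenths to 1 mm:

| Corner | Force held |
|---|---|
| Near left | 8.4 N |
| Near right | 7.9 N |
| Far right | 8.0 N |
| Far left | 8.8 N (7.0 N at the end of the hold) |

- **Last pictures:** The wedge was still in place, the plate looked flat, and everything else looked unmoved. I judged this by eye and did not repeat the level measurement after the presses.
- **Uncertainty:** The force readings carry about 1 N of noise. Sideways forces up to 3.6 N appeared during some presses, but I saw no shift of the plate.

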